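Open the dust hood and index the movement carousel

TASK

The next watch movement to work on sits in the orange nest of the click-stop carousel. Swing the clear dust hood up until it stands nearly upright and let go of it for a moment to see that it stays up by itself; then push the carousel round, one nest per click, until the orange nest has clicked in at the red pick-up mark at the front. Leave the hood standing open, do not press on the movements, and do not knock the other things on the bench about.

Things in the scene. Friction and masses are not known exactly. Their poses are not given: they have to be found in the camera images.
- station: Indexing station bolted to the bench: a flat grey base 250 x 230 x 24 mm (top at 24 mm), carrying the carousel and the dust hood. Origin: centre of its underside, on the carousel's vertical axis. Its -x side is the front, with the red pick-up mark on the middle of the front edge, outside the hood; its +x side is the rear, with the hood's hinge. z is up.
- turn (a joint): Angle of the carousel about its vertical axis, rad, growing anticlockwise seen from above, endless both ways. 0 (or any whole turn) = orange nest at the red pick-up mark. It clicks at multiples of pi/6 (30 degrees), one click per nest: let go, a sprung roller pulls it into the nearest click. Turning it over a click takes about 4 N at a post. It starts two to six clicks from the mark, either way.
- orange_nest (a point): Centre of the orange nest, at the top of its movement (51 mm up, 70 mm from the carousel's axis). Turns with the carousel.
- pickup (a point): Where the orange nest's centre has to stand: on the front centre line of the station, 70 mm in front of the carousel's axis, 51 mm up. The red mark is 115 mm in front of the axis on the base.
- post0 (a point): Centre of the top of a black upright post on the carousel, 10 mm in diameter, 40 mm tall (from 42 to 82 mm up), 86 mm from the axis. The posts are there for pushing the carousel round. It stands 15 degrees anticlockwise of the orange nest, seen from above.
- post1 (a point): The same, 90 degrees further anticlockwise.
- post2 (a point): The same, 180 degrees on from post0.
- post3 (a point): The same, 270 degrees anticlockwise of post0.
- hood: Clear plastic dust hood with black edges over the carousel, a box open below, 214 x 214 mm and 74 mm tall, roof 100 mm above the bench when shut; about 0.45 kg. Origin and axes as the hinge (see hood_axis): origin on the hinge axis, x away from the front when shut, z up when shut.
- hood_hinge (a joint): Opening angle of the hood, rad: 0 shut, stop at 1.75 (100 degrees). A friction hinge (about 0.33 N m): left below about 0.65 rad the hood may sink back, above 0.8 rad it stays where it is let go. About 4 N at the handle lifts it. At 1.15 rad the handle is straight above the hinge.
- hood_axis (a point): Middle of the hood's hinge axis, which runs along the station's y at the rear, 114 mm behind the carousel's axis and 32 mm up.
- hood_handle (a point): Middle of the blue handle bar of the hood: a round bar 10 mm thick, 100 mm long, parallel to the hinge, its centre line 34 mm above the roof, near the front edge; at the hood's shut position 205 mm in front of the hinge axis and 102 mm above it (134 mm above the bench). Free between its two legs over 84 mm.
- carousel: The carousel. Origin on its axis at the bench surface, turning with it. Round it lie the 12 nests with their delicate watch movements: 34 mm across, centres 70 mm from the axis, tops 51 mm above the bench. One nest is orange, the rest grey.
- watch_tray: Black tray 120 x 190 x 22 mm with eight watch heads, loose, to the left. Origin: centre of its underside.
- blower: Red rubber dust blower standing on its bulb, 58 mm across, 125 mm tall, loose. Origin: centre of its underside.
- loupe: Black eye loupe, 38 mm across, 30 mm tall, loose. Origin: centre of its underside.
- tweezers: Steel tweezers 135 mm long, lying loose. Origin: near the middle, at the underside.
- driver: Small blue-handled screwdriver 120 mm long, lying loose. Origin: near the middle, at the underside.
- press: Orange and blue hand-setting press, 150 x 90 mm, 180 mm tall, bolted down to the right. Origin: centre of its underside.
- hub (a point): Middle of the carousel's hub top, on the vertical axis, 62 mm above the bench. The carousel is an aluminium plate 196 mm across, its top 42 mm above the bench; hub 52 mm across, 26 mm across above 51 mm. On the plate stand 12 nests, 30 degrees apart, and four black posts. Its front rim and posts lie under the hood while that is shut.

How it is judged:
On the way, in this order (a step that is already met when the one before it is completed fails the run):
1. the hood is more than 50 degrees open and stands still by itself, untouched, for 0.7 s (value of joint hood_hinge above 0.87 rad and contact force between anything else and hood below 0.1 N and angular speed of hood below 0.05 rad/s), for 0.7 s.
2. the orange nest has clicked in at the pick-up mark (horizontal distance between orange_nest and pickup below 0.008 m and angular speed of carousel below 0.05 rad/s), for 0.3 s.
At the end, for the whole second after the job is handed in: The orange nest's centre is within 8 mm (6.5 degrees) of the pick-up point, with the carousel at rest, and the hood stands more than 50 degrees open (joint above 0.87 rad), at rest (all of step 2 and value of joint hood_hinge above 0.87 rad and angular speed of hood below 0.05 rad/s); the robot touches nothing.
It fails at once if the movements are pressed with more than 4 N (contact force between any of the fingers, the arm and carousel_c19 above 4 N or contact force between any of the fingers, the arm and carousel_c20 above 4 N or contact force between any of the fingers, the arm and carousel_c21 above 4 N or contact force between any of the fingers, the arm and carousel_c22 above 4 N or contact force between any of the fingers, the arm and carousel_c23 above 4 N or contact force between any of the fingers, the arm and carousel_c24 above 4 N or contact force between any of the fingers, the arm and carousel_c25 above 4 N or contact force between any of the fingers, the arm and carousel_c26 above 4 N or contact force between any of the fingers, the arm and carousel_c27 above 4 N or contact force between any of the fingers, the arm and carousel_c28 above 4 N or contact force between any of the fingers, the arm and carousel_c29 above 4 N or contact force between any of the fingers, the arm and carousel_c30 above 4 N).
It fails at once if a loose thing on the bench is shifted by more than 30 mm (distance of any of watch_tray, blower, loupe, tweezers, driver from where it was at the start of the episode above 0.03 m).
It also fails if it takes over 72 s, if anything falls off the work surface, if the arm or the gripper's body presses on something with over 40 N, if the wrist force passes 120 N, or if a joint passes its speed limit or range.

ROBOT

A 7-joint arm with a two-finger parallel gripper is mounted at the origin on the work surface. World frame = base frame: x ahead of the robot, y to its left, z up, the work surface at z = 0. Lengths are in m, angles in rad, forces in N, time in s.
With the tool pointing down it reaches from about 0.35 to 0.9 m from the base axis. Payload 7.2 kg.
Tool frame: the origin (TCP) lies at the very end of the fingers, on their centre line; the grasp point (between the pads) lies 19 mm behind it; z points along the fingers, y is the direction in which the jaws open and shut (so a half turn about z gives the same grasp; the last joint's range is limited). The gripper opens to 85 mm and grips with 20 to 120 N. Pads are 22 mm wide; open, the fingers measure 114 mm over their backs; the gripper's body (76 mm by 85 mm) begins 54 mm behind the grasp point. The pads swing forward as they close: fully open they stand 13 mm farther back than shut.
Start: joints at [1.203, 0.411, -0.013, 1.596, 0.006, 1.134, -0.082], TCP at [0.185, -0.597, 0.196] pointing down, gripper open.
Joint ranges: [-2.95, 2.95], [-0.29, 1.99], [-1.47, 1.44], [0.14, 2.54], [-1.03, 4.17], [0.13, 1.85], [-2.86, 2.86]. Speed limits (rad/s): [2.39, 2.39, 3.01, 3.01, 3.14, 3.14, 3.14].

INTERFACE

Orientations are given as a rotation vector (axis times angle).
In Python, from bench import * gives the robot as it stands.
- The arm moves only by the tool move_arm, never from a script. Its arguments are lists of equal length, an entry for each row: "delta_pos": the shift along the tool's x, y, z as a fraction of full scale, a list of three; "delta_rot": the turn, a rotation vector about the tool's x, y, z as a fraction of full scale, a list of three; "jaw": the finger opening in mm, from 0 to 85.4. In form: {"delta_pos": [[dx, dy, dz], ...], "delta_rot": [[wx, wy, wz], ...], "jaw": [jaw, ...]}. A call has 1 to 12 rows; each row is the pose to reach, as a shift and turn from the pose measured when the call began, along the tool's axes at that moment; what a row does not reach only later rows make up. Full scale, the value 1, is 0.25 m for a shift and 30 degrees for a turn. A row lasts 1/10 s, in which the tool goes at most 50 mm and 8.59 degrees, less where a joint would pass 70% of its speed; a pose out of reach is approached as far as the arm can. A call with a number of a shift or a turn outside -1 to 1 is refused whole. A call with a gripper value outside its range is refused whole. The fingers move at their own pace and stop on an object; "squeeze" is the grip in N (left out, the last holds). Time passes only in rows, so rows that repeat a pose let the fingers close. It gives the time, the measured TCP pose, the force and the opening at its end, in the units of the state.
- get_obs(): the state, without advancing time (a new reading comes with each control period).
- read_camera(name): name is "scene" or "top" or "wrist"; returns a dict with "img" (420x560x3 uint8, red, green, blue), "range_z" (420x560 float32, m along the optical axis (not along the pixel's ray), 0 where there is no reading), "fov_y" (degrees; the focal length in pixels is half the picture's height over the tangent of half this angle, whatever the lens; pixels are square), "cx", "cy" (the principal point, pixels), "pose" (4x4, takes a point from camera to world coordinates); the wrist camera has in their place "tool_from_camera" (4x4, takes a point from camera to tool coordinates, whose origin is the TCP and whose axes are the flange's). Camera axes: x right, y up, looking along -z (the intrinsics and any distortion apply to the point x, -y, -z); pixel columns grow to the right and rows downward; lengths in m; the calibration is good to about 2 mm. The wrist camera is an equidistant fisheye: a pixel r from the principal point sees the ray r / f radians off the axis. A picture is of the moment at which its call begins: read the wrist's pose just before it.
- sign_off(): hands the job in, once; it reports no verdict.
The state is a dict: "time_s": time; "q": joint angles; "joint_vel": joint speeds; "effort": joint torques, N m; "eef_pos": TCP position; "tool_rot": TCP orientation; "ft_force": force on the tool from outside, world axes, zero at the start; "moment": the same for the moment, N m; "opening": opening from 0.0 (shut) to 1.0 (fully open).
Only numpy, scipy, OpenCV 4.12 (cv2) and the standard library are available. Lean on these libraries where they do the work, as an engineer would, in place of code of your own. Each camera call takes 0.05 s, during which the arm holds its last target.

## Working session

There is one attempt and no reset: what is moved stays moved. The work goes in short steps, Python scripts to look and compute and a tool call to move; the robot and the scene stay as the last step left them, time stands still between calls to the robot, and variables do not carry over. Pictures are saved under pics/ and viewed, and the job is handed in when it is done.

Besides the shell and the picture viewer there is one more tool, called by a JSON object that holds its "op" and its "data". move_arm: Moves the arm, as the interface text tells. Its arguments: {"type":"object","properties":{"delta_pos":{"type":"array","items":{"type":"array","items":{"type":"number"}}},"delta_rot":{"type":"array","items":{"type":"array","items":{"type":"number"}}},"jaw":{"type":"array","items":{"type":"number"}},"squeeze":{"type":"number"}},"required":["delta_pos","delta_rot","jaw"]}

```bash
mkdir -p pics; ls; cat > h.py <<'E'
from bench import *
import numpy as np, cv2
from scipy.spatial.transform import Rotation as R
def cam(name):
    c=read_camera(name); return c
def save(c,fn): cv2.imwrite('pics/'+fn,c['img'][:,:,::-1])
def pts(c):
    f=210/np.tan(np.radians(c['fov_y'])/2); H,W=c['range_z'].shape
    u,v=np.meshgrid(np.arange(W),np.arange(H)); z=c['range_z']
    X=(u-c['cx'])/f*z; Y=-(v-c['cy'])/f*z
    P=np.stack([X,Y,-z],-1); T=c['pose']; return P@T[:3,:3].T+T[:3,3]
def proj(c,p):
    T=np.linalg.inv(c['pose']); f=210/np.tan(np.radians(c['fov_y'])/2)
    q=T[:3,:3]@np.array(p)+T[:3,3]; return c['cx']+f*q[0]/-q[2], c['cy']-f*q[1]/-q[2]
E
python3 - <<'E'
from h import *
o=get_obs();print(o)
for n in ['scene','top','wrist']:
    c=cam(n);save(c,n+'0.png');print(n,{k:v for k,v in c.items() if k not in('img','range_z')})
    np.save('pics/%s0.npy'%n,c,allow_pickle=True)
E
```

```text
pics
{'time_s': 0.0, 'q': array([ 1.20279577,  0.41191334, -0.01270078,  1.59704195,  0.00559557,
        1.13429994, -0.08218159]), 'joint_vel': array([ 8.00659480e-04, -1.19802643e-03,  4.75931850e-04,  2.91796700e-04,
       -8.36905087e-05, -4.19053316e-04, -1.06411614e-03]), 'effort': array([-4.59453149e-04, -6.00623488e+01,  6.82270434e-01, -2.99409717e+01,
        1.38768301e-02,  1.05907556e-02, -4.66477297e-05]), 'eef_pos': array([ 0.18436907, -0.59660917,  0.19514567]), 'tool_rot': array([-3.10478589e+00, -4.68974798e-01,  5.60412712e-04]), 'ft_force': array([ 0.13302121,  0.56496225, -0.14352816]), 'moment': array([-0.00675094, -0.01849019,  0.00889494]), 'opening': 1.000966541610443}
scene {'fov_y': 44.4573819249135, 'cx': 283.68354079280545, 'cy': 208.21666635789876, 'pose': array([[ 0.39367691, -0.71274264,  0.58053115,  1.27615864],
       [ 0.91917465,  0.29718893, -0.25845058, -0.33201815],
       [ 0.01168131,  0.63535554,  0.77213139,  1.119375  ],
       [ 0.        ,  0.        ,  0.        ,  1.        ]])}
top {'fov_y': 51.64225195121981, 'cx': 275.6843972331716, 'cy': 213.71536231578114, 'pose': array([[-0.02180291,  0.99805728, -0.05836345,  0.4345626 ],
       [-0.99975668, -0.02157004,  0.00461707, -0.01059329],
       [ 0.0033492 ,  0.05844991,  0.99828472,  1.36147827],
       [ 0.        ,  0.        ,  0.        ,  1.        ]])}
wrist {'fov_y': 65.70646984690485, 'cx': 283.9715885201482, 'cy': 212.8990956130994, 'tool_from_camera': array([[-1.18909555e-03,  9.47234273e-01,  3.20539884e-01,
         8.18233688e-02],
       [ 9.99999015e-01,  8.87460083e-04,  1.08710893e-03,
        -3.08538014e-05],
       [ 7.45280485e-04,  3.20540861e-01, -9.47234396e-01,
        -1.77788892e-01],
       [ 0.00000000e+00,  0.00000000e+00,  0.00000000e+00,
         1.00000000e+00]])}
```

View pics/scene0.png

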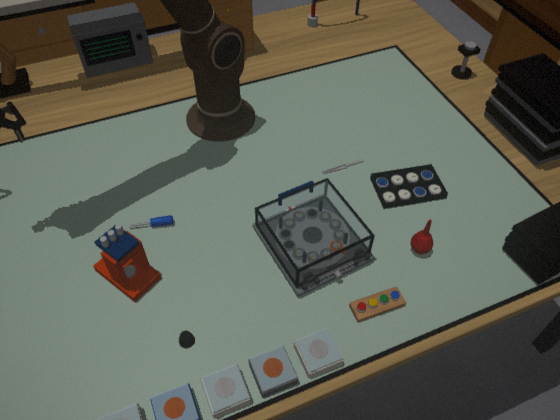

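View pics/top0.png

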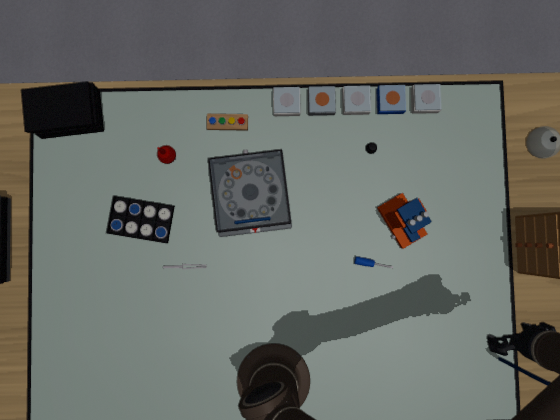

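The top picture shows the station around (250,192), with the red mark at (255,229) facing the robot. The blue handle is near (252,220), and the orange nest is at the rear left, about (234,172).

```bash
python3 - <<'E'
from h import *
c=np.load('pics/top0.npy',allow_pickle=True).item(); s=np.load('pics/scene0.npy',allow_pickle=True).item()
im=c['img'][135:250,195:305];cv2.imwrite('pics/topz.png',cv2.resize(im[:,:,::-1],None,fx=5,fy=5,interpolation=cv2.INTER_CUBIC))
im=s['img'][170:300,240:390];cv2.imwrite('pics/scz.png',cv2.resize(im[:,:,::-1],None,fx=4.5,fy=4.5,interpolation=cv2.INTER_CUBIC))
for n,c,(r0,r1,c0,c1) in (('top',c,(135,250,195,305)),('scene',s,(170,300,240,390))):
    P=pts(c);im=c['img'].astype(int);hsv=cv2.cvtColor(c['img'],cv2.COLOR_RGB2HSV)
    m=np.zeros(hsv.shape[:2],bool);m[r0:r1,c0:c1]=1
    h=hsv[...,0];sa=hsv[...,1];v=hsv[...,2]
    for nm,mm in (('blue',(h>95)&(h<130)&(sa>100)),('red',((h<5)|(h>172))&(sa>110)&(v>80)),('orange',(h>=6)&(h<20)&(sa>100))):
        k=mm&m; vv,uu=np.nonzero(k)
        if len(uu): print(n,nm,len(uu),'px',uu.mean().round(1),vv.mean().round(1),'med',np.median(P[k],0).round(4),'min',P[k].min(0).round(3),'max',P[k].max(0).round(3), 'bbox',uu.min(),uu.max(),vv.min(),vv.max())
E
```

```text
top blue 109 px 252.2 220.0 med [0.4899 0.0483 0.1359] min [ 0.435 -0.011  0.098] max [0.498 0.102 1.361] bbox 234 270 217 223
top red 12 px 254.6 229.2 med [0.4669 0.048  0.0255] min [0.458 0.045 0.021] max [0.47  0.054 0.029] bbox 253 256 228 232
top orange 67 px 234.6 171.7 med [0.6366 0.1036 0.0993] min [0.615 0.082 0.092] max [0.655 0.118 0.104] bbox 229 241 165 178
scene blue 192 px 320.9 187.3 med [0.4878 0.0718 0.1348] min [ 0.446 -0.332  0.01 ] max [1.276 0.358 1.119] bbox 278 386 178 204
scene red 2 px 289.5 207.5 med [0.5121 0.0245 0.0984] min [0.51  0.024 0.098] max [0.514 0.025 0.099] bbox 289 290 207 208
scene orange 164 px 362.1 276.9 med [0.7851 0.1183 0.0199] min [ 0.651 -0.332  0.012] max [1.276 0.175 1.119] bbox 330 389 241 299
```

View pics/topz.png

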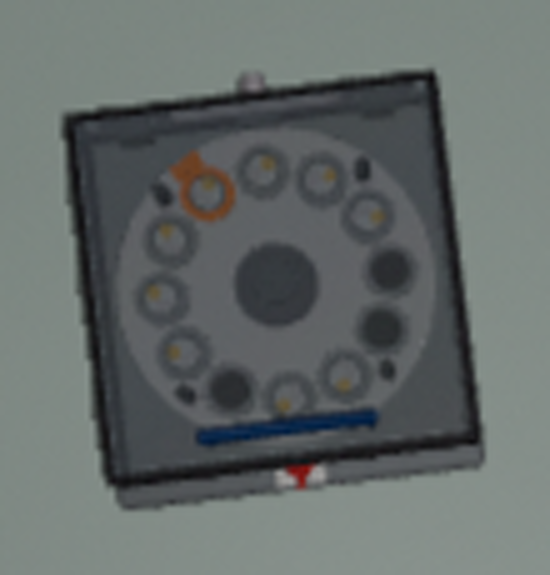

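View pics/scz.png

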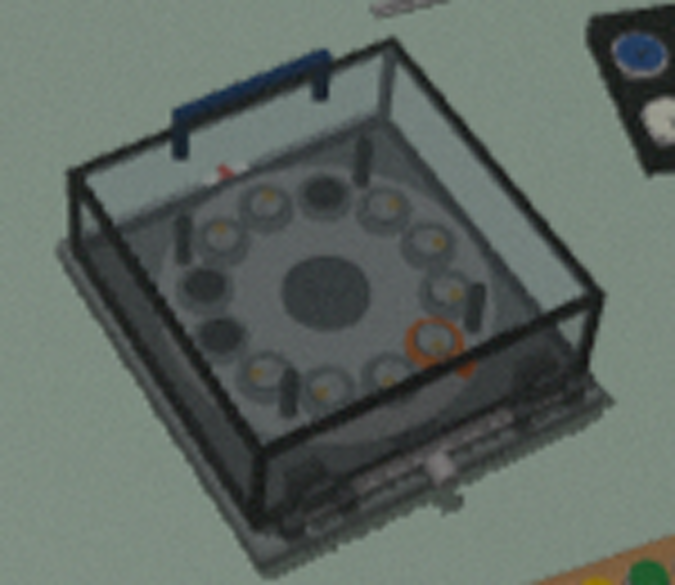

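```bash
cat >> h.py <<'E'
def ray(c,u,v,z):
    f=210/np.tan(np.radians(c['fov_y'])/2);T=c['pose']
    d=T[:3,:3]@np.array([(u-c['cx'])/f,-(v-c['cy'])/f,-1]);o=T[:3,3]
    return o+d*(z-o[2])/d[2]
E
python3 - <<'E'
from h import *
c=np.load('pics/top0.npy',allow_pickle=True).item(); s=np.load('pics/scene0.npy',allow_pickle=True).item()
g=lambda x,y,z:ray(c,195+x/5-.4,135+y/5-.4,z).round(4)
gs=lambda x,y,z:ray(s,240+x/4.5-.4,170+y/4.5-.4,z).round(4)
for n,a in (('hub',(276,284,.062)),('hL',(197,437,.137)),('hR',(377,417,.137)),('mark',(301,475,.024)),('orange',(207,192,.048)),('p1',(162,194,.07)),('p2',(363,168,.07)),('p3',(389,370,.07)),('p4',(187,394,.07)),('bFL',(120,507,.024)),('bFR',(483,464,.024)),('roofBL',(67,115,.1)),('roofBR',(433,74,.1)),('roofFL',(113,484,.1)),('roofFR',(478,440,.1))): print(n,g(*a))
for n,a in (('hub',(326,290,.062)),('hL',(328,57,.134)),('hR',(175,114,.134)),('mark',(226,172,.024)),('orange',(435,340,.048)),('roofBL',(601,295,.1)),('roofBR',(263,453,.1)),('roofFL',(393,42,.1)),('roofFR',(75,175,.1))): print('s',n,gs(*a))
E
```

```text
hub [0.5794 0.0598 0.062 ]
hL [0.4853 0.1019 0.137 ]
hR [4.944e-01 1.000e-04 1.370e-01]
mark [0.4652 0.0486 0.024 ]
orange [0.6382 0.1015 0.048 ]
p1 [0.6342 0.1266 0.07  ]
p2 [0.6473 0.0059 0.07  ]
p3 [ 0.5256 -0.0071  0.07  ]
p4 [0.5138 0.1136 0.07  ]
bFL [0.4479 0.1603 0.024 ]
bFR [ 0.4695 -0.0637  0.024 ]
roofBL [0.6774 0.1784 0.1   ]
roofBR [ 0.6972 -0.0368  0.1   ]
roofFL [0.4606 0.1545 0.1   ]
roofFR [ 0.4815 -0.0581  0.1   ]
s hub [0.5879 0.0552 0.062 ]
s hL [0.4839 0.1011 0.134 ]
s hR [0.4901 0.0028 0.134 ]
s mark [0.4578 0.0508 0.024 ]
s orange [0.6346 0.1024 0.048 ]
s roofBL [0.674  0.1792 0.1   ]
s roofBR [ 0.6954 -0.0338  0.1   ]
s roofFL [0.4606 0.1573 0.1   ]
s roofFR [ 0.4835 -0.0561  0.1   ]
```

```bash
cat >> h.py <<'E'
C=np.array([.5798,.0597]);PSI=np.radians(5.5)
XS=np.array([np.cos(PSI),np.sin(PSI)]);YS=np.array([-XS[1],XS[0]])
def st(x,y,z): p=C+x*XS+y*YS; return np.array([p[0],p[1],z])
def down(yaw_y_deg): # tool z down, tool y at world azimuth
    a=np.radians(yaw_y_deg);y=np.array([np.cos(a),np.sin(a),0]);z=np.array([0,0,-1.]);x=np.cross(y,z)
    return R.from_matrix(np.stack([x,y,z],1))
def plan(wps):
    """wps: list of (pos, Rot); prints rows as deltas from the current measured pose"""
    o=get_obs();p0=o['eef_pos'];R0=R.from_rotvec(o['tool_rot'])
    dp=[(R0.inv().apply(np.array(p)-p0)/.25).round(3).tolist() for p,_ in wps]
    dr=[((R0.inv()*r).as_rotvec()/np.radians(30)).round(3).tolist() for _,r in wps]
    print('t',o['time_s'],'p',p0.round(4),'yaw_y',np.degrees(np.arctan2(*R0.as_matrix()[1::-1,1])).round(2),'F',o['ft_force'].round(2),'open',o['opening'])
    print('"delta_pos":',dp);print('"delta_rot":',dr)
E
python3 - <<'E'
from h import *
c=np.load('pics/top0.npy',allow_pickle=True).item();P=pts(c)
k=P[150:260,365:440];print('press',k[k[...,2]>.08].min(0),k[k[...,2]>.08].max(0))
print(st(-.091,0,.134))
import math
wps=[]
for i in range(1,9):
    a=math.radians(-72.8+28*i/8);r=.60
    wps.append(([r*math.cos(a),r*math.sin(a),.195+.13*min(1,i/4)],down(-72.8+28*i/8)))
plan(wps)
E
```

```text
press [ 0.4345626  -0.45073027  0.08058192] [ 0.5420576  -0.01059329  1.36147827]
[0.48921895 0.05097804 0.134     ]
t 0.15 p [ 0.1844 -0.5967  0.1953] yaw_y -72.82 F [ 0.5   0.27 -0.11] open 0.9993698097832453
"delta_pos": [[0.148, -0.103, -0.129], [0.294, -0.117, -0.259], [0.438, -0.139, -0.388], [0.582, -0.171, -0.518], [0.723, -0.21, -0.518], [0.861, -0.259, -0.518], [0.996, -0.315, -0.518], [1.128, -0.38, -0.518]]
"delta_rot": [[-0.002, 0.0, -0.117], [-0.002, 0.0, -0.234], [-0.002, -0.0, -0.351], [-0.002, -0.0, -0.467], [-0.002, -0.0, -0.584], [-0.002, -0.0, -0.701], [-0.002, -0.0, -0.817], [-0.002, -0.0, -0.934]]
```

{"op": "move_arm", "data": {"delta_pos": [[0.148, -0.103, -0.129], [0.294, -0.117, -0.259], [0.438, -0.139, -0.388], [0.582, -0.171, -0.518], [0.723, -0.21, -0.518], [0.861, -0.259, -0.518], [0.996, -0.315, -0.518], [0.996, -0.315, -0.518]], "delta_rot": [[0, 0, -0.117], [0, 0, -0.234], [0, 0, -0.351], [0, 0, -0.467], [0, 0, -0.584], [0, 0, -0.701], [0, 0, -0.817], [0, 0, -0.817]], "jaw": [60, 40, 30, 30, 30, 30, 30, 30]}}

```text
time_s: 0.95
eef_pos: [0.4042, -0.443, 0.3247]
tool_rot: [-2.927, -1.132, -0.005]
ft_force: [0.9, 0.3, 0.2]
opening: 0.352
```

```bash
python3 - <<'E'
from h import *
import math
o=get_obs();p=o['eef_pos'];print(o['q'].round(2),p,o['opening'])
y=np.degrees(np.arctan2(*R.from_rotvec(o['tool_rot']).as_matrix()[1::-1,1]));az=math.degrees(math.atan2(p[1],p[0]))
wps=[]
for i in range(1,8):
    a=math.radians(az+25*i/7);r=.60
    wps.append(([r*math.cos(a),r*math.sin(a),.325],down(y+27*i/7)))
plan(wps)
E
```

```text
[ 0.9   0.3  -0.2   1.46  0.06  1.39 -0.13] [ 0.40420341 -0.44304409  0.32465877] 0.3520430442033072
t 0.95 p [ 0.4042 -0.443   0.3247] yaw_y -47.7 F [0.95 0.28 0.24] open 0.3520430442033072
"delta_pos": [[0.15, -0.004, -0.001], [0.298, -0.018, -0.0], [0.446, -0.041, 0.0], [0.592, -0.074, 0.001], [0.736, -0.116, 0.002], [0.877, -0.166, 0.002], [1.014, -0.225, 0.003]]
"delta_rot": [[-0.003, -0.007, -0.129], [-0.003, -0.008, -0.257], [-0.003, -0.008, -0.386], [-0.002, -0.008, -0.514], [-0.002, -0.008, -0.643], [-0.002, -0.008, -0.771], [-0.002, -0.008, -0.9]]
```

{"op": "move_arm", "data": {"delta_pos": [[0.15, -0.004, 0], [0.298, -0.018, 0], [0.446, -0.041, 0], [0.592, -0.074, 0], [0.736, -0.116, 0], [0.877, -0.166, 0], [1.0, -0.225, 0], [1.0, -0.225, 0]], "delta_rot": [[0, 0, -0.129], [0, 0, -0.257], [0, 0, -0.386], [0, 0, -0.514], [0, 0, -0.643], [0, 0, -0.771], [0, 0, -0.9], [0, 0, -0.9]], "jaw": [30, 30, 30, 30, 30, 30, 30, 30]}}

```text
time_s: 1.75
eef_pos: [0.5531, -0.2275, 0.3256]
tool_rot: [-2.573, -1.796, -0.009]
ft_force: [-0.1, 0.1, -0.4]
opening: 0.355
```

```bash
python3 - <<'E'
from h import *
o=get_obs();p=o['eef_pos'];print(o['q'].round(2))
y=np.degrees(np.arctan2(*R.from_rotvec(o['tool_rot']).as_matrix()[1::-1,1]))
t=np.array([.489,.051,.20]);n=8
plan([(p+(t-p)*i/n,down(y+(5.5-y)*i/n)) for i in range(1,n+1)])
E
```

```text
[ 0.6   0.32 -0.39  1.45  0.11  1.4  -0.14]
t 1.75 p [ 0.5531 -0.2275  0.3256] yaw_y -20.17 F [-0.13  0.13 -0.44] open 0.35540408944477714
"delta_pos": [[0.119, -0.078, 0.064], [0.238, -0.156, 0.127], [0.358, -0.234, 0.191], [0.477, -0.312, 0.255], [0.596, -0.391, 0.318], [0.715, -0.469, 0.382], [0.834, -0.547, 0.446], [0.953, -0.625, 0.51]]
"delta_rot": [[0.0, -0.014, -0.107], [0.0, -0.014, -0.214], [0.001, -0.014, -0.321], [0.001, -0.014, -0.428], [0.002, -0.014, -0.535], [0.002, -0.014, -0.642], [0.002, -0.014, -0.749], [0.003, -0.013, -0.856]]
```

{"op": "move_arm", "data": {"delta_pos": [[0.119, -0.078, 0.0], [0.238, -0.156, 0.06], [0.358, -0.234, 0.12], [0.477, -0.312, 0.2], [0.596, -0.391, 0.3], [0.715, -0.469, 0.38], [0.834, -0.547, 0.446], [0.953, -0.625, 0.51], [0.953, -0.625, 0.51]], "delta_rot": [[0, -0.014, -0.107], [0, -0.014, -0.214], [0, -0.014, -0.321], [0, -0.014, -0.428], [0, -0.014, -0.535], [0, -0.014, -0.642], [0, -0.014, -0.749], [0, -0.014, -0.856], [0, -0.014, -0.856]], "jaw": [30, 30, 30, 30, 30, 30, 30, 30, 30]}}

```text
time_s: 2.65
eef_pos: [0.4865, 0.0547, 0.1982]
tool_rot: [-2.103, -2.331, 0.001]
ft_force: [0.1, 0.6, 1.2]
opening: 0.352
```

```bash
python3 - <<'E'
from h import *
o=get_obs();p=o['eef_pos'];print(o['q'].round(2),o['tool_rot'])
for n in('wrist','top'): save(cam(n),n+'1.png')
t=np.array([.489,.051,.117]);n=4
plan([(p+(t-p)*i/n,down(5.5)) for i in range(1,n+1)])
E
```

```text
[ 0.32  0.24 -0.62  1.88  0.15  1.07 -0.26] [-2.10305753e+00 -2.33130098e+00  9.91482593e-04]
t 2.75 p [0.4887 0.0505 0.1996] yaw_y 5.5 F [0.89 0.32 0.46] open 0.35237921597381433
"delta_pos": [[0.014, -0.005, 0.087], [0.01, -0.003, 0.168], [0.006, -0.001, 0.249], [0.002, 0.001, 0.33]]
"delta_rot": [[0.001, 0.002, 0.0], [0.001, 0.002, 0.0], [0.001, 0.002, 0.0], [0.001, 0.002, 0.0]]
```

View pics/wrist1.png

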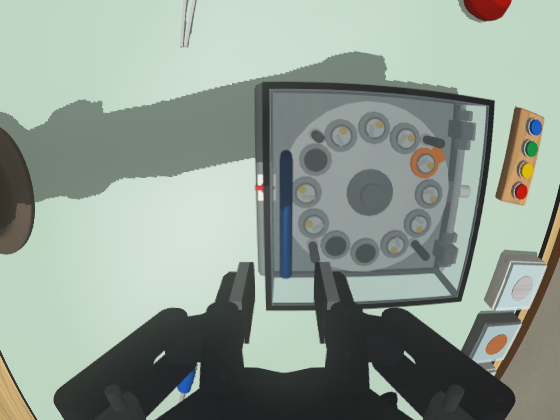

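The bar at (286,215) is centred between the fingers, so I can descend.

{"op": "move_arm", "data": {"delta_pos": [[0.003, 0, 0.087], [0.002, 0, 0.168], [0.002, 0.001, 0.249], [0.002, 0.001, 0.33], [0.002, 0.001, 0.33]], "delta_rot": [[0, 0, 0], [0, 0, 0], [0, 0, 0], [0, 0, 0], [0, 0, 0]], "jaw": [30, 30, 30, 30, 30]}}

```text
time_s: 3.25
eef_pos: [0.4879, 0.0485, 0.1152]
tool_rot: [-2.116, -2.321, 0.006]
ft_force: [0.4, -0.1, 0.7]
opening: 0.355
```

```bash
python3 - <<'E'
from h import *
plan([])
for n in('wrist','scene'): save(cam(n),n+'2.png')
E
```

```text
t 3.25 p [0.4879 0.0485 0.1152] yaw_y 5.3 F [ 0.42 -0.09  0.72] open 0.35451561456403413
"delta_pos": []
"delta_rot": []
```

View pics/wrist2.png

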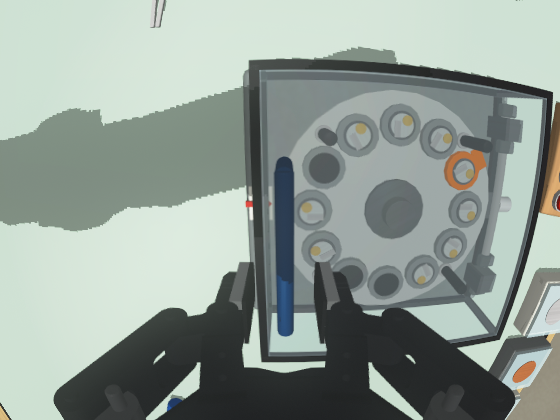

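View pics/scene2.png

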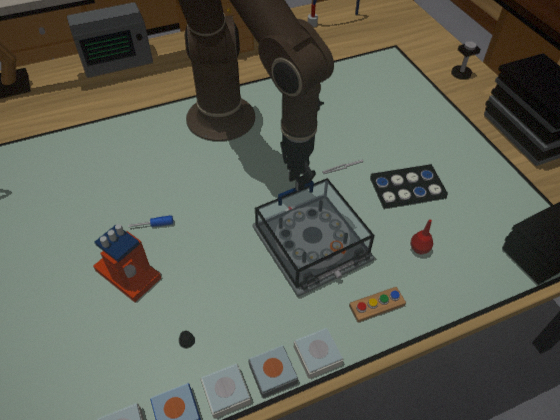

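{"op": "move_arm", "data": {"delta_pos": [[0, 0, 0], [0, 0, 0], [0, 0, 0], [0, 0, 0], [0, 0, 0]], "delta_rot": [[0, 0, 0], [0, 0, 0], [0, 0, 0], [0, 0, 0], [0, 0, 0]], "jaw": [15, 8, 4, 4, 4], "squeeze": 35}}

```text
time_s: 3.85
eef_pos: [0.4896, 0.0497, 0.1178]
tool_rot: [2.114, 2.322, -0.001]
ft_force: [-0.8, -0.2, -0.6]
opening: 0.045
```

```bash
cat >> h.py <<'E'
def arc(th): # bar displacement from shut, world
    a=np.radians(26.45+th); r=.229
    dx=.114-r*np.cos(a)+.091; z=.032+r*np.sin(a)
    d=dx*XS; return np.array([d[0],d[1],z-.134])
E
python3 - <<'E'
from h import *
p=get_obs()['eef_pos']
plan([(p+arc(th),down(5.5)) for th in np.arange(4,46,3.8)])
E
```

```text
t 3.85 p [0.4896 0.0497 0.1178] yaw_y 5.37 F [-0.83 -0.17 -0.55] open 0.04519241706877776
"delta_pos": [[-0.0, 0.03, -0.056], [-0.0, 0.063, -0.107], [-0.0, 0.099, -0.156], [0.0, 0.138, -0.203], [0.0, 0.18, -0.247], [0.0, 0.225, -0.288], [0.0, 0.272, -0.326], [0.0, 0.322, -0.36], [0.0, 0.374, -0.392], [0.0, 0.428, -0.419], [0.0, 0.484, -0.444], [0.001, 0.541, -0.464]]
"delta_rot": [[0.002, 0.003, -0.004], [0.002, 0.003, -0.004], [0.002, 0.003, -0.004], [0.002, 0.003, -0.004], [0.002, 0.003, -0.004], [0.002, 0.003, -0.004], [0.002, 0.003, -0.004], [0.002, 0.003, -0.004], [0.002, 0.003, -0.004], [0.002, 0.003, -0.004], [0.002, 0.003, -0.004], [0.002, 0.003, -0.004]]
```

```bash
python3 - <<'E'
from h import *
for n in('wrist','top'):
    c=cam(n); save(c,n+'3.png')
im=c['img'][150:270,190:320];cv2.imwrite('pics/top3z.png',cv2.resize(im[:,:,::-1],None,fx=5,fy=5,interpolation=cv2.INTER_CUBIC))
E
```

```text
(no output)
```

View pics/wrist3.png

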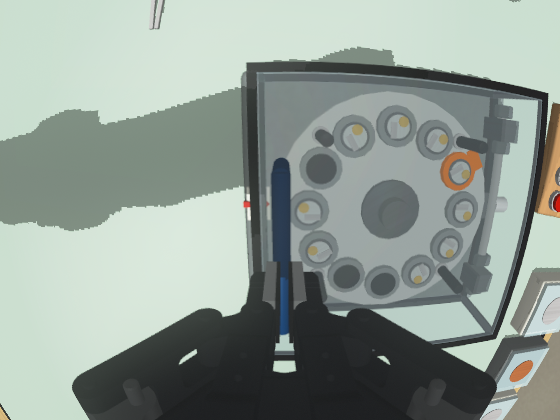

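View pics/top3z.png

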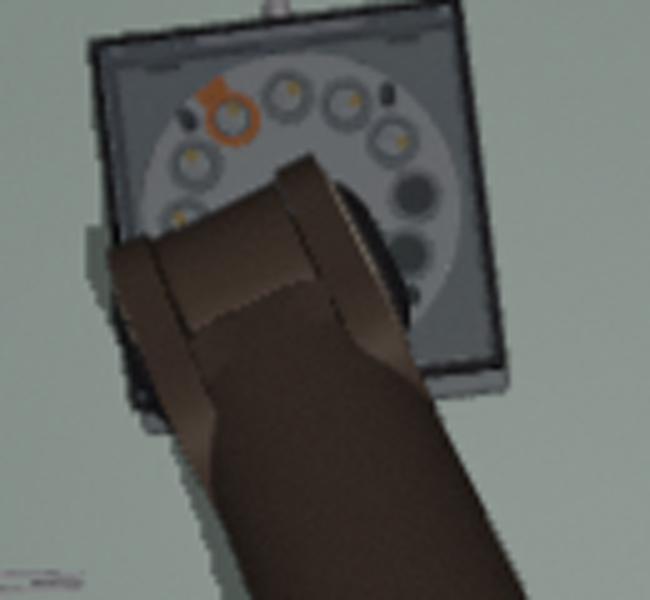

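{"op": "move_arm", "data": {"delta_pos": [[0, 0.008, -0.015], [0, 0.016, -0.03], [0, 0.03, -0.056]], "delta_rot": [[0, 0, 0], [0, 0, 0], [0, 0, 0]], "jaw": [4, 4, 4]}}

```text
time_s: 4.25
eef_pos: [0.497, 0.0505, 0.1319]
tool_rot: [2.114, 2.322, -0.001]
ft_force: [0.5, 0.5, -0.3]
opening: 0.047
```

```bash
python3 - <<'E'
from h import *
plan([])
for n in('wrist','scene'):
    c=cam(n); save(c,n+'4.png')
im=c['img'][120:300,220:400];cv2.imwrite('pics/sc4z.png',cv2.resize(im[:,:,::-1],None,fx=3.3,fy=3.3,interpolation=cv2.INTER_CUBIC))
E
```

```text
t 4.25 p [0.497  0.0505 0.1319] yaw_y 5.38 F [ 0.47  0.45 -0.33] open 0.04699215811492548
"delta_pos": []
"delta_rot": []
```

View pics/wrist4.png

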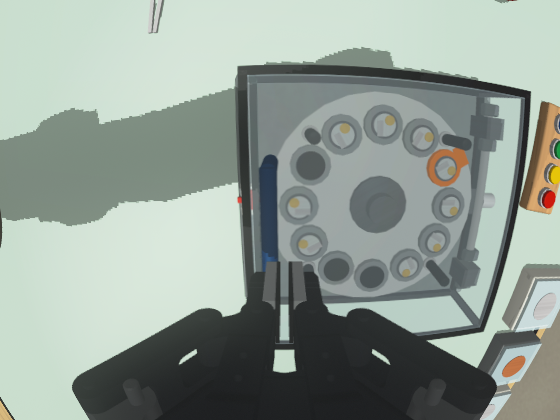

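View pics/sc4z.png

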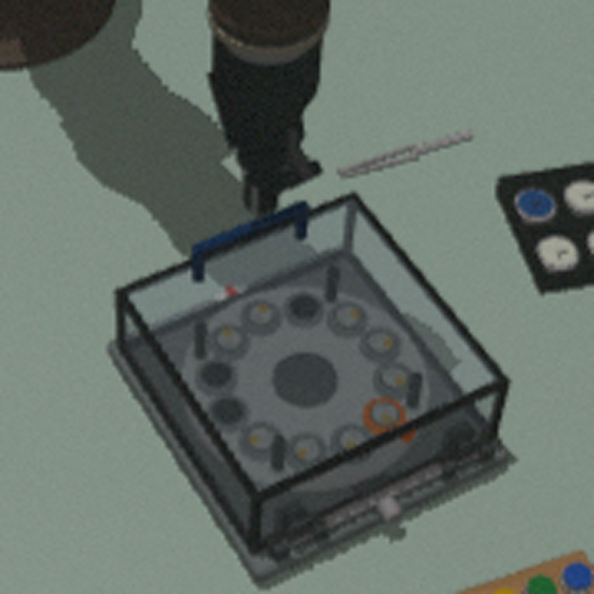

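```bash
cat >> h.py <<'E'
def wproj(c,pt_tool):
    T=np.linalg.inv(c['tool_from_camera']);q=T[:3,:3]@np.array(pt_tool)+T[:3,3]
    x,y,z=q[0],-q[1],-q[2]; f=210/np.tan(np.radians(c['fov_y'])/2)
    r=np.hypot(x,y);th=np.arctan2(r,z); return c['cx']+f*th*x/r, c['cy']+f*th*y/r
def wpts(c):
    f=210/np.tan(np.radians(c['fov_y'])/2);H,W=c['range_z'].shape
    u,v=np.meshgrid(np.arange(W),np.arange(H));dx=u-c['cx'];dy=v-c['cy'];r=np.hypot(dx,dy)+1e-9;th=r/f
    z=c['range_z'];k=z*np.tan(th)/r
    P=np.stack([dx*k,-dy*k,-z],-1);T=c['tool_from_camera'];Pt=P@T[:3,:3].T+T[:3,3]
    o=get_obs();return Pt, R.from_rotvec(o['tool_rot']).apply(Pt.reshape(-1,3)).reshape(Pt.shape)+o['eef_pos']
E
python3 - <<'E'
from h import *
c=cam('wrist');Pt,Pw=wpts(c)
print('tcp px',wproj(c,[0,0,0]))
hsv=cv2.cvtColor(c['img'],cv2.COLOR_RGB2HSV);m=(hsv[...,0]>95)&(hsv[...,0]<130)&(hsv[...,1]>100)
m[:140]=0;m[290:]=0;m[:,:240]=0;m[:,320:]=0
print(m.sum(),np.median(Pw[m],0),Pw[m].min(0),Pw[m].max(0))
for r in (160,200,240): print(r,Pw[r][m[r]].mean(0))
for px in ((270,275),(298,275),(270,300),(298,300)): print('finger',px,Pt[px[1],px[0]])
s=cam('scene');print(proj(s,get_obs()['eef_pos']))
print('hub',Pw[203,378],'nest orange',Pw[167,447])
# markers
E
```

```text
tcp px (np.float64(285.1537584079743), np.float64(248.10295818604394))
1529 [0.48474123 0.07640695 0.13741807] [0.47771435 0.03492479 0.10533881] [0.49157217 0.1325462  0.30995373]
160 [0.48235346 0.10066289 0.12076448]
200 [0.48412263 0.08112244 0.13749505]
240 [0.48676981 0.05737031 0.1378831 ]
finger (270, 275) [ 0.01077924 -0.0068098  -0.05187339]
finger (298, 275) [ 0.01035218  0.00561944 -0.05112874]
finger (270, 300) [ 0.01055817 -0.00604288 -0.07146208]
finger (298, 300) [ 0.01048414  0.00487412 -0.07135633]
(np.float64(296.7562837006776), np.float64(191.98888986340341))
hub [0.56035295 0.075055   0.09958633] nest orange [0.60893924 0.10696825 0.09922207]
```

```bash
python3 - <<'E'
from h import *
c=cam('wrist');Pt,Pw=wpts(c)
for z in (0,-.01,-.02,-.03,-.04): print(z,wproj(c,[.011,0,z]))
for r in range(255,300,4): print(r,[ (Pt[r,q].round(4)).tolist() for q in (268,300)])
im=c['img'][200:340,200:370];cv2.imwrite('pics/w5z.png',cv2.resize(im[:,:,::-1],None,fx=4,fy=4))
E
```

```text
0 (np.float64(285.1563985449306), np.float64(231.1389182511125))
-0.01 (np.float64(285.19197797098576), np.float64(237.7685289387294))
-0.02 (np.float64(285.2309908340022), np.float64(245.10335554594653))
-0.03 (np.float64(285.2739064057829), np.float64(253.2534382024843))
-0.04 (np.float64(285.3212683947657), np.float64(262.3505257939509))
255 [[-0.0014, -0.01, -0.0067], [-0.0204, 0.0107, 0.0323]]
259 [[-0.0034, -0.01, -0.0079], [-0.0237, 0.0108, 0.0325]]
263 [[0.0117, -0.0081, -0.042], [0.0106, 0.007, -0.04]]
267 [[0.011, -0.008, -0.0447], [0.0115, 0.0067, -0.0456]]
271 [[0.011, -0.0078, -0.0485], [0.0114, 0.0066, -0.0493]]
275 [[0.011, -0.0077, -0.0523], [0.0108, 0.0065, -0.0519]]
279 [[0.0105, -0.0076, -0.055], [0.011, 0.0063, -0.0558]]
283 [[0.012, -0.0073, -0.0609], [0.0114, 0.0061, -0.0598]]
287 [[0.0114, -0.0072, -0.063], [0.011, 0.006, -0.0623]]
291 [[0.0108, -0.0071, -0.0653], [0.0109, 0.0059, -0.0654]]
295 [[0.0113, -0.0069, -0.069], [0.0105, 0.0058, -0.0678]]
299 [[0.0116, -0.0068, -0.0723], [0.0109, 0.0057, -0.0712]]
```

View pics/w5z.png

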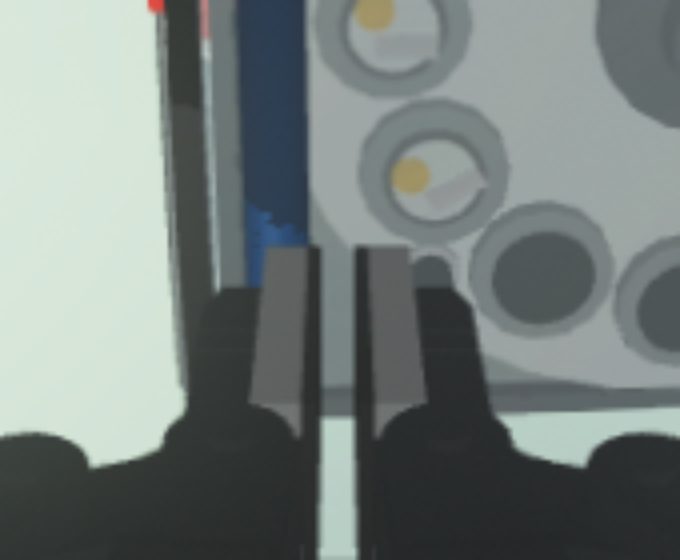

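The wrist depth puts the fingertips about 41 mm behind the reported TCP, so the first grip closed above the bar and nothing moved. I'll open, line up over the bar, and go down with that offset.

```bash
python3 - <<'E'
from h import *
plan([([.4882,.0505,z],down(5.5)) for z in (.1345,.1345,.12,.105,.09,.09)])
E
```

```text
t 4.5 p [0.4969 0.0504 0.1317] yaw_y 5.37 F [ 1.16 -0.39 -0.02] open 0.04415847766838858
"delta_pos": [[0.004, -0.035, -0.011], [0.004, -0.035, -0.011], [0.004, -0.035, 0.047], [0.004, -0.035, 0.107], [0.004, -0.035, 0.167], [0.004, -0.035, 0.167]]
"delta_rot": [[0.001, 0.003, -0.004], [0.001, 0.003, -0.004], [0.001, 0.003, -0.004], [0.001, 0.003, -0.004], [0.001, 0.003, -0.004], [0.001, 0.003, -0.004]]
```

{"op": "move_arm", "data": {"delta_pos": [[0.004, -0.035, -0.05], [0.004, -0.035, -0.05], [0.004, -0.035, -0.011], [0.004, -0.035, -0.011], [0.004, -0.035, 0.047], [0.004, -0.035, 0.107], [0.004, -0.035, 0.107]], "delta_rot": [[0, 0, 0], [0, 0, 0], [0, 0, 0], [0, 0, 0], [0, 0, 0], [0, 0, 0], [0, 0, 0]], "jaw": [30, 30, 30, 30, 30, 30, 30]}}

```text
time_s: 5.2
eef_pos: [0.4866, 0.0503, 0.1027]
tool_rot: [-2.114, -2.322, 0.005]
ft_force: [-0.3, 0.0, -0.5]
opening: 0.349
```

```bash
python3 - <<'E'
from h import *
plan([([.4882,.0505,z],down(5.5)) for z in (.09,.078,.078)])
c=cam('wrist');save(c,'wrist6.png');Pt,Pw=wpts(c)
for r in range(258,290,4): print(r,[ (Pt[r,q].round(4)).tolist() for q in (246,324)])
E
```

```text
t 5.2 p [0.4866 0.0503 0.1027] yaw_y 5.38 F [-0.32  0.03 -0.53] open 0.34910246081020874
"delta_pos": [[0.0, 0.007, 0.051], [0.0, 0.007, 0.099], [0.0, 0.007, 0.099]]
"delta_rot": [[-0.007, 0.002, -0.004], [-0.007, 0.002, -0.004], [-0.007, 0.002, -0.004]]
258 [[-0.0574, -0.0374, 0.1012], [-0.0081, 0.0241, 0.0025]]
262 [[0.0108, -0.0188, -0.0394], [0.0109, 0.0185, -0.0397]]
266 [[0.0114, -0.0183, -0.0446], [0.0108, 0.0181, -0.0436]]
270 [[0.0108, -0.018, -0.0475], [0.0107, 0.0177, -0.0473]]
274 [[0.0109, -0.0176, -0.0513], [0.011, 0.0172, -0.0515]]
278 [[0.0112, -0.0171, -0.0555], [0.0109, 0.0168, -0.055]]
282 [[0.0109, -0.0168, -0.0584], [0.0113, 0.0163, -0.0592]]
286 [[0.0111, -0.0164, -0.0621], [0.0105, 0.0162, -0.061]]
```

View pics/wrist6.png

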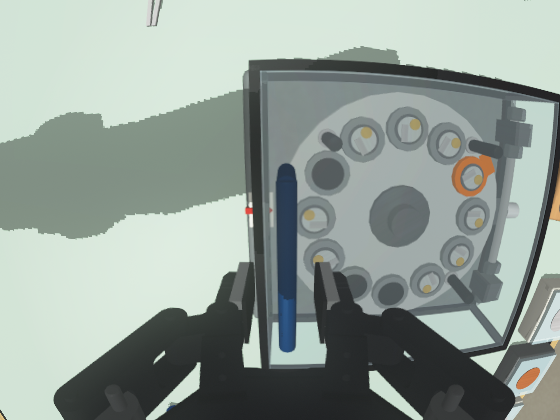

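{"op": "move_arm", "data": {"delta_pos": [[0, 0.005, 0.03], [0, 0.005, 0.06], [0, 0.005, 0.095], [0, 0.005, 0.095]], "delta_rot": [[-0.007, 0, 0], [-0.007, 0, 0], [-0.007, 0, 0], [-0.007, 0, 0]], "jaw": [30, 30, 30, 30]}}

```text
time_s: 5.65
eef_pos: [0.4876, 0.0504, 0.0788]
tool_rot: [2.114, 2.323, -0.002]
ft_force: [-0.9, 0.3, -0.2]
opening: 0.344
```

{"op": "move_arm", "data": {"delta_pos": [[0, 0, 0], [0, 0, 0], [0, 0, 0], [0, 0, 0], [0, 0, 0]], "delta_rot": [[0, 0, 0], [0, 0, 0], [0, 0, 0], [0, 0, 0], [0, 0, 0]], "jaw": [20, 12, 4, 4, 4], "squeeze": 35}}

```text
time_s: 6.15
eef_pos: [0.488, 0.0505, 0.079]
tool_rot: [2.114, 2.323, -0.001]
ft_force: [2.1, 0.3, -2.0]
opening: 0.102
```

```bash
python3 - <<'E'
from h import *
p=get_obs()['eef_pos']
plan([(p+arc(th),down(5.5)) for th in np.arange(2,46,3.8)])
E
```

```text
t 6.15 p [0.488  0.0505 0.079 ] yaw_y 5.4 F [ 2.12  0.26 -2.  ] open 0.10233332694301422
"delta_pos": [[0.0, 0.015, -0.028], [0.0, 0.045, -0.081], [0.0, 0.079, -0.131], [0.0, 0.117, -0.179], [0.0, 0.157, -0.224], [0.0, 0.201, -0.267], [0.0, 0.247, -0.306], [0.0, 0.295, -0.343], [0.0, 0.346, -0.376], [0.0, 0.399, -0.405], [0.0, 0.454, -0.432], [0.001, 0.511, -0.454]]
"delta_rot": [[0.001, 0.002, -0.003], [0.001, 0.002, -0.003], [0.001, 0.002, -0.003], [0.001, 0.002, -0.003], [0.001, 0.002, -0.003], [0.001, 0.002, -0.003], [0.001, 0.002, -0.003], [0.001, 0.002, -0.003], [0.001, 0.002, -0.003], [0.001, 0.002, -0.003], [0.001, 0.002, -0.003], [0.001, 0.002, -0.003]]
```

Opening is 8.7 mm and holding, so the bar is gripped. Lifting along the arc.

{"op": "move_arm", "data": {"delta_pos": [[0, 0.015, -0.028], [0, 0.045, -0.081], [0, 0.079, -0.131], [0, 0.117, -0.179], [0, 0.157, -0.224], [0, 0.157, -0.224]], "delta_rot": [[0, 0, 0], [0, 0, 0], [0, 0, 0], [0, 0, 0], [0, 0, 0], [0, 0, 0]], "jaw": [4, 4, 4, 4, 4, 4]}}

```text
time_s: 6.75
eef_pos: [0.5272, 0.0544, 0.1362]
tool_rot: [2.114, 2.323, -0.001]
ft_force: [-5.1, 1.1, 2.5]
opening: 0.098
```

```bash
python3 - <<'E'
from h import *
c=cam('scene');im=c['img'][80:300,200:420];cv2.imwrite('pics/sc7z.png',cv2.resize(im[:,:,::-1],None,fx=2.7,fy=2.7))
plan([(np.array([.488,.0505,.079])+arc(th),down(5.5)) for th in np.arange(20,62,3.8)])
E
```

```text
t 6.8 p [0.5264 0.0544 0.1355] yaw_y 5.39 F [-3.54  0.18  2.38] open 0.10126995233891133
"delta_pos": [[-0.001, 0.034, -0.03], [-0.001, 0.08, -0.07], [-0.001, 0.128, -0.108], [-0.0, 0.178, -0.142], [-0.0, 0.23, -0.172], [-0.0, 0.285, -0.2], [-0.0, 0.341, -0.223], [-0.0, 0.398, -0.243], [-0.0, 0.457, -0.259], [0.0, 0.516, -0.27], [0.0, 0.577, -0.278], [0.0, 0.637, -0.282]]
"delta_rot": [[-0.002, 0.002, -0.004], [-0.002, 0.002, -0.004], [-0.002, 0.002, -0.004], [-0.002, 0.002, -0.004], [-0.002, 0.002, -0.004], [-0.002, 0.002, -0.004], [-0.002, 0.002, -0.004], [-0.002, 0.002, -0.004], [-0.002, 0.002, -0.004], [-0.002, 0.002, -0.004], [-0.002, 0.002, -0.004], [-0.002, 0.002, -0.004]]
```

View pics/sc7z.png

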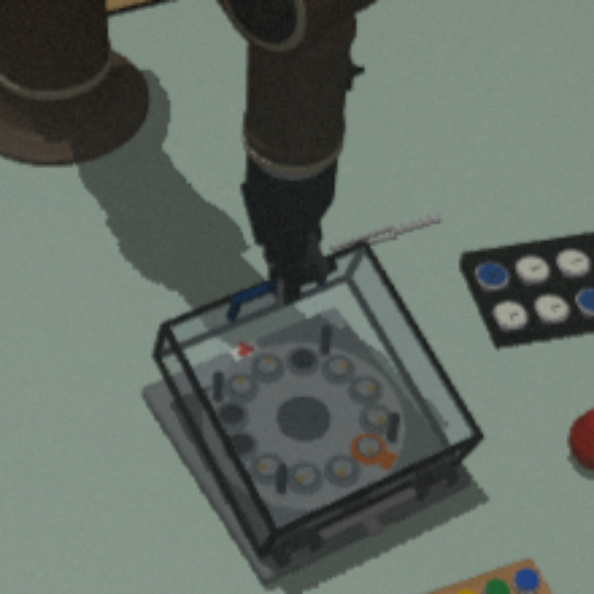

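The hood follows the gripper with small forces, so I'll keep going.

{"op": "move_arm", "data": {"delta_pos": [[0, 0.034, -0.03], [0, 0.08, -0.07], [0, 0.128, -0.108], [0, 0.178, -0.142], [0, 0.23, -0.172], [0, 0.285, -0.2], [0, 0.341, -0.223], [0, 0.398, -0.243], [0, 0.457, -0.259], [0, 0.516, -0.27], [0, 0.577, -0.278], [0, 0.577, -0.278]], "delta_rot": [[0, 0, 0], [0, 0, 0], [0, 0, 0], [0, 0, 0], [0, 0, 0], [0, 0, 0], [0, 0, 0], [0, 0, 0], [0, 0, 0], [0, 0, 0], [0, 0, 0], [0, 0, 0]], "jaw": [4, 4, 4, 4, 4, 4, 4, 4, 4, 4, 4, 4]}}

```text
time_s: 8.0
eef_pos: [0.672, 0.0692, 0.2058]
tool_rot: [2.113, 2.323, 0.002]
ft_force: [-0.3, 1.3, 4.6]
opening: 0.101
```

```bash
python3 - <<'E'
from h import *
c=cam('scene');im=c['img'][80:300,200:420];cv2.imwrite('pics/sc8z.png',cv2.resize(im[:,:,::-1],None,fx=2.7,fy=2.7))
plan([(np.array([.488,.0505,.079])+arc(th),down(5.5)) for th in (60,64,68,72,76,80,84,87)])
E
```

```text
t 8.05 p [0.6715 0.0691 0.2058] yaw_y 5.42 F [-0.29  1.57  4.3 ] open 0.10050550948290697
"delta_pos": [[-0.004, 0.026, 0.001], [-0.004, 0.089, -0.001], [-0.004, 0.153, 0.002], [-0.003, 0.217, 0.009], [-0.003, 0.28, 0.021], [-0.003, 0.342, 0.037], [-0.003, 0.402, 0.057], [-0.003, 0.447, 0.075]]
"delta_rot": [[0.003, -0.0, -0.003], [0.003, -0.0, -0.003], [0.003, -0.0, -0.003], [0.003, -0.0, -0.003], [0.003, -0.0, -0.003], [0.003, -0.0, -0.003], [0.003, -0.0, -0.003], [0.003, -0.0, -0.003]]
```

View pics/sc8z.png

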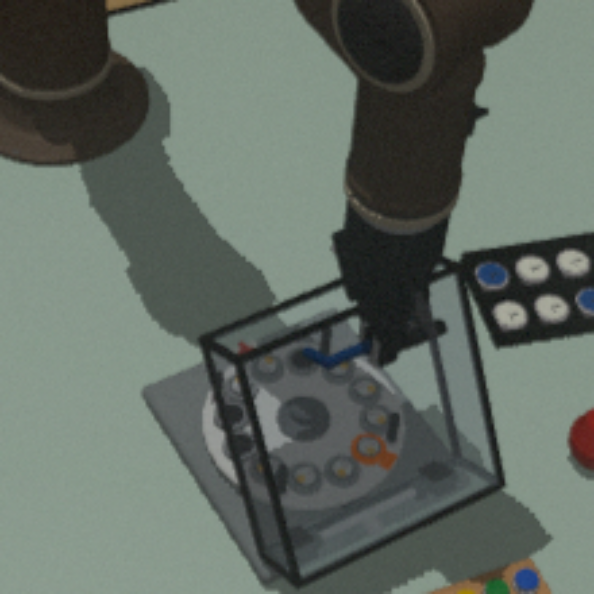

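{"op": "move_arm", "data": {"delta_pos": [[0, 0.026, 0.001], [0, 0.089, 0], [0, 0.153, 0.002], [0, 0.217, 0.009], [0, 0.28, 0.021], [0, 0.342, 0.037], [0, 0.402, 0.057], [0, 0.402, 0.057], [0, 0.402, 0.057]], "delta_rot": [[0, 0, 0], [0, 0, 0], [0, 0, 0], [0, 0, 0], [0, 0, 0], [0, 0, 0], [0, 0, 0], [0, 0, 0], [0, 0, 0]], "jaw": [4, 4, 4, 4, 4, 4, 4, 4, 4]}}

```text
time_s: 8.95
eef_pos: [0.7725, 0.0793, 0.1914]
tool_rot: [2.113, 2.324, 0.005]
ft_force: [2.1, 2.8, 1.9]
opening: 0.1
```

```bash
python3 - <<'E'
from h import *
plan([])
c=cam('scene');im=c['img'][60:300,200:440];cv2.imwrite('pics/sc9z.png',cv2.resize(im[:,:,::-1],None,fx=2.4,fy=2.4))
c=cam('wrist');save(c,'wrist9.png')
E
```

```text
t 8.95 p [0.7725 0.0793 0.1914] yaw_y 5.44 F [2.14 2.79 1.87] open 0.09957884676186081
"delta_pos": []
"delta_rot": []
```

View pics/sc9z.png

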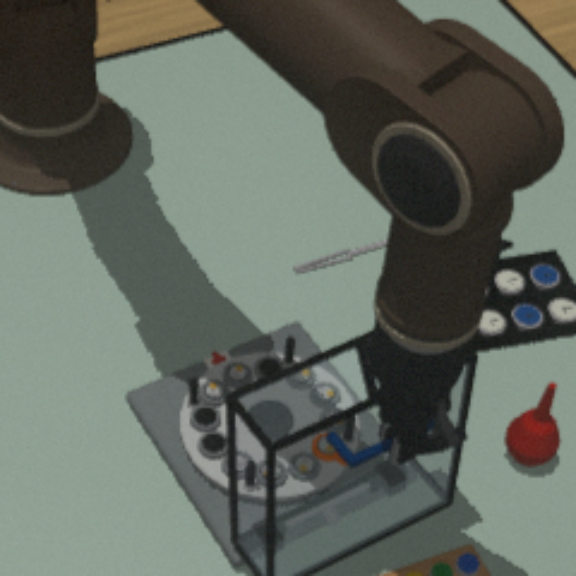

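View pics/wrist9.png

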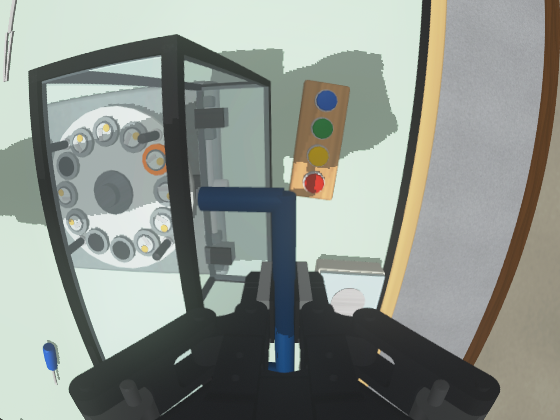

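{"op": "move_arm", "data": {"delta_pos": [[0, 0, 0], [0, 0, 0], [0, 0, 0], [0, 0, -0.04], [0, 0, -0.1], [0, 0, -0.2], [0, 0, -0.35], [0, 0, -0.5], [0, 0, -0.5]], "delta_rot": [[0, 0, 0], [0, 0, 0], [0, 0, 0], [0, 0, 0], [0, 0, 0], [0, 0, 0], [0, 0, 0], [0, 0, 0], [0, 0, 0]], "jaw": [14, 18, 20, 20, 20, 20, 20, 20, 20]}}

```text
time_s: 9.95
eef_pos: [0.7733, 0.0799, 0.3257]
tool_rot: [2.109, 2.319, 0.018]
ft_force: [-0.8, -0.3, 0.6]
opening: 0.234
```

```bash
python3 - <<'E'
from h import *
plan([])
c=cam('scene');save(c,'scene10.png')
c=cam('wrist');save(c,'wrist10.png')
E
```

```text
t 9.95 p [0.7733 0.0799 0.3257] yaw_y 5.41 F [-0.82 -0.31  0.57] open 0.2340124174252855
"delta_pos": []
"delta_rot": []
```

View pics/scene10.png

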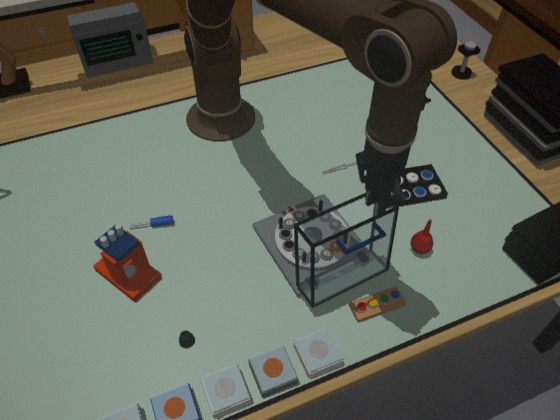

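View pics/wrist10.png

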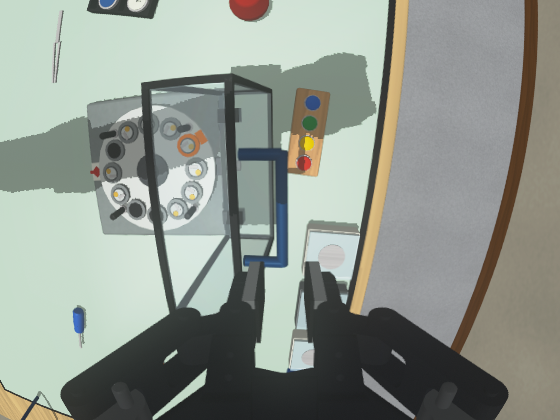

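The hood stands free at about 84°, with the handle clear of the fingers. I'll travel high to the front left and close the jaws on the way.

```bash
python3 - <<'E'
from h import *
p=get_obs()['eef_pos'];t=st(-.061,.093,.27);n=9
print(t)
plan([(p+(t-p)*np.array([i/n,i/n,(i/n)]),down(5.5)) for i in range(1,n+1)])
E
```

```text
[0.51016718 0.14642526 0.27      ]
t 10.05 p [0.7719 0.0795 0.3196] yaw_y 5.45 F [ 0.58  0.62 -0.75] open 0.2339623764722986
"delta_pos": [[0.041, -0.113, 0.021], [0.081, -0.226, 0.043], [0.122, -0.339, 0.064], [0.163, -0.452, 0.086], [0.203, -0.566, 0.107], [0.244, -0.679, 0.129], [0.285, -0.792, 0.15], [0.325, -0.905, 0.171], [0.366, -1.018, 0.193]]
"delta_rot": [[0.012, -0.003, -0.002], [0.012, -0.003, -0.002], [0.012, -0.003, -0.002], [0.012, -0.003, -0.002], [0.012, -0.003, -0.002], [0.012, -0.003, -0.002], [0.012, -0.003, -0.002], [0.012, -0.003, -0.002], [0.012, -0.003, -0.002]]
```

{"op": "move_arm", "data": {"delta_pos": [[0, 0, -0.04], [0.041, -0.113, -0.04], [0.081, -0.226, -0.04], [0.122, -0.339, -0.04], [0.163, -0.452, 0], [0.203, -0.566, 0.05], [0.244, -0.679, 0.1], [0.285, -0.792, 0.15], [0.325, -0.905, 0.171], [0.366, -1.0, 0.193], [0.366, -1.0, 0.193]], "delta_rot": [[0.012, 0, 0], [0.012, 0, 0], [0.012, 0, 0], [0.012, 0, 0], [0.012, 0, 0], [0.012, 0, 0], [0.012, 0, 0], [0.012, 0, 0], [0.012, 0, 0], [0.012, 0, 0], [0.012, 0, 0]], "jaw": [20, 20, 20, 20, 10, 0, 0, 0, 0, 0, 0]}}

```text
time_s: 11.15
eef_pos: [0.5109, 0.1481, 0.2693]
tool_rot: [-2.108, -2.326, 0.003]
ft_force: [-0.9, -0.3, 0.7]
opening: -0.002
```

```bash
python3 - <<'E'
from h import *
plan([(st(-.061,.092,z),down(5.5)) for z in (.22,.18,.14,.11,.08,.06,.06)])
c=cam('wrist');save(c,'wrist11.png');Pt,Pw=wpts(c)
for r in range(250,290,4): print(r,[ (Pt[r,q].round(4)).tolist() for q in (272,297)])
t=cam('top');P=pts(t)
im=t['img'][130:250,190:320];cv2.imwrite('pics/top11z.png',cv2.resize(im[:,:,::-1],None,fx=5,fy=5,interpolation=cv2.INTER_CUBIC))
E
```

```text
t 11.15 p [0.5109 0.1481 0.2693] yaw_y 5.64 F [-0.86 -0.28  0.73] open -0.001821037694007457
"delta_pos": [[-0.01, -0.003, 0.197], [-0.01, -0.003, 0.357], [-0.01, -0.002, 0.517], [-0.01, -0.002, 0.637], [-0.011, -0.002, 0.757], [-0.011, -0.001, 0.837], [-0.011, -0.001, 0.837]]
"delta_rot": [[-0.005, -0.001, 0.005], [-0.005, -0.001, 0.005], [-0.005, -0.001, 0.005], [-0.005, -0.001, 0.005], [-0.005, -0.001, 0.005], [-0.005, -0.001, 0.005], [-0.005, -0.001, 0.005]]
250 [[-0.1042, -0.0173, 0.2195], [-0.1081, 0.0168, 0.2277]]
254 [[-0.1141, -0.0177, 0.2275], [-0.1144, 0.0169, 0.2281]]
258 [[-0.1198, -0.0178, 0.2265], [-0.1207, 0.017, 0.2283]]
262 [[0.0112, -0.0063, -0.0401], [0.0107, 0.0056, -0.0391]]
266 [[0.0107, -0.0062, -0.0432], [0.0107, 0.0054, -0.0432]]
270 [[0.0116, -0.006, -0.0487], [0.0111, 0.0053, -0.0477]]
274 [[0.011, -0.0059, -0.0513], [0.0115, 0.0051, -0.0522]]
278 [[0.0114, -0.0058, -0.0556], [0.0114, 0.005, -0.0556]]
282 [[0.0109, -0.0057, -0.0581], [0.011, 0.0049, -0.0583]]
286 [[0.011, -0.0056, -0.0615], [0.011, 0.0048, -0.0615]]
```

View pics/wrist11.png

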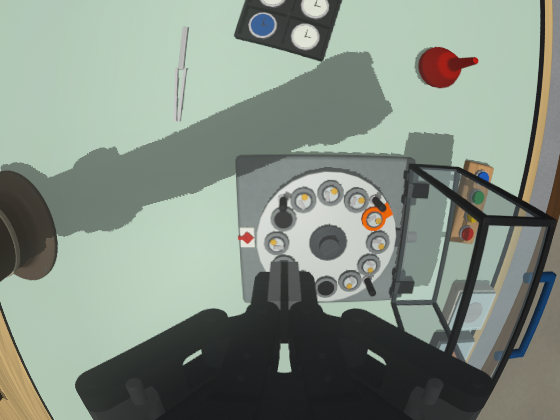

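View pics/top11z.png

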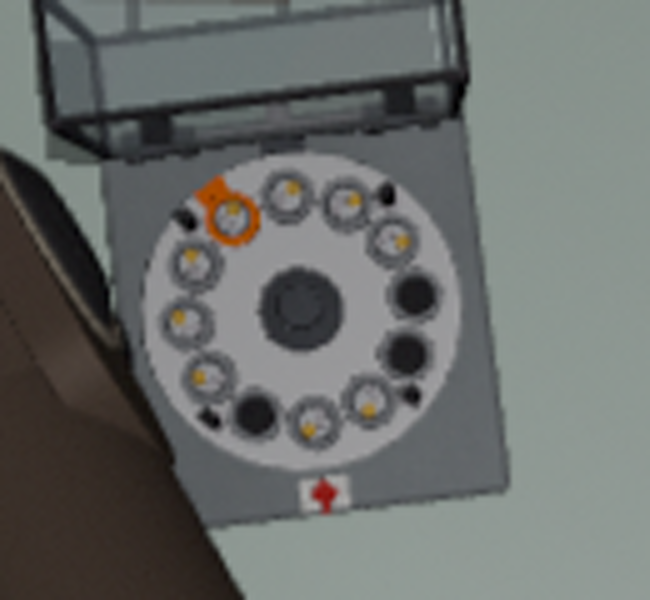

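The hood stands by itself with the carousel clear. The front-left post is at (209,417) in the zoomed top view, and the orange nest is still at the rear left. Descending behind that post.

{"op": "move_arm", "data": {"delta_pos": [[-0.01, 0, 0.18], [-0.01, 0, 0.357], [-0.01, 0, 0.517], [-0.01, 0, 0.637], [-0.01, 0, 0.757], [-0.01, 0, 0.837], [-0.01, 0, 0.837]], "delta_rot": [[-0.005, 0, 0.005], [-0.005, 0, 0.005], [-0.005, 0, 0.005], [-0.005, 0, 0.005], [-0.005, 0, 0.005], [-0.005, 0, 0.005], [-0.005, 0, 0.005]], "jaw": [0, 0, 0, 0, 0, 0, 0]}}

```text
time_s: 11.95
eef_pos: [0.5133, 0.1429, 0.0576]
tool_rot: [-2.116, -2.32, 0.004]
ft_force: [-1.1, -0.3, 1.1]
opening: 0.002
```

```bash
python3 - <<'E'
from h import *
plan([(st(-.061,.092,z),down(5.5)) for z in (.045,.03,.019,.019)])
c=cam('wrist');save(c,'wrist12.png');Pt,Pw=wpts(c)
print(wproj(c,R.from_rotvec(get_obs()['tool_rot']).inv().apply(st(-.0608,.0608,.082)-get_obs()['eef_pos'])))
E
```

```text
t 11.95 p [0.5133 0.1429 0.0576] yaw_y 5.27 F [-1.08 -0.28  1.1 ] open 0.002116190520791536
"delta_pos": [[0.011, -0.011, 0.05], [0.011, -0.011, 0.11], [0.011, -0.01, 0.154], [0.011, -0.01, 0.154]]
"delta_rot": [[-0.006, 0.001, -0.008], [-0.006, 0.001, -0.008], [-0.006, 0.001, -0.008], [-0.006, 0.001, -0.008]]
(np.float64(279.14081226334), np.float64(309.41048285408095))
```

View pics/wrist12.png

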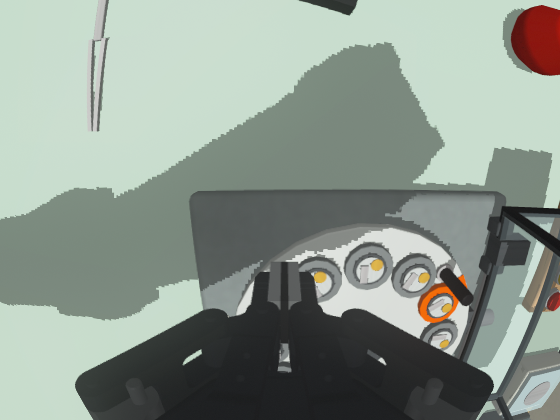

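{"op": "move_arm", "data": {"delta_pos": [[0.01, -0.01, 0.05], [0.01, -0.01, 0.11], [0.01, -0.01, 0.154], [0.01, -0.01, 0.154]], "delta_rot": [[-0.006, 0, -0.008], [-0.006, 0, -0.008], [-0.006, 0, -0.008], [-0.006, 0, -0.008]], "jaw": [0, 0, 0, 0]}}

```text
time_s: 12.4
eef_pos: [0.5105, 0.1453, 0.0193]
tool_rot: [2.112, 2.326, -0.0]
ft_force: [-1.1, -1.1, 0.0]
opening: -0.004
```

```bash
cat >> h.py <<'E'
def push(phis,z=.019,off=.016):
    return [(st(.086*np.cos(np.radians(f)),.086*np.sin(np.radians(f))+off,z),down(5.5)) for f in phis]
E
python3 - <<'E'
from h import *
plan(push(np.arange(132,166,3)))
c=cam('scene');im=c['img'][130:310,220:400];cv2.imwrite('pics/sc13z.png',cv2.resize(im[:,:,::-1],None,fx=3.3,fy=3.3,interpolation=cv2.INTER_CUBIC))
E
```

```text
t 12.4 p [0.5105 0.1453 0.0193] yaw_y 5.53 F [-1.06 -1.08  0.04] open -0.004446132073784791
"delta_pos": [[-0.048, 0.013, 0.001], [-0.06, -0.0, 0.001], [-0.073, -0.012, 0.001], [-0.087, -0.024, 0.001], [-0.101, -0.035, 0.001], [-0.116, -0.045, 0.001], [-0.131, -0.055, 0.001], [-0.147, -0.063, 0.001], [-0.164, -0.071, 0.001], [-0.18, -0.078, 0.001], [-0.197, -0.084, 0.001], [-0.214, -0.089, 0.001]]
"delta_rot": [[-0.0, 0.001, 0.001], [-0.0, 0.001, 0.001], [-0.0, 0.001, 0.001], [-0.0, 0.001, 0.001], [-0.0, 0.001, 0.001], [-0.0, 0.001, 0.001], [-0.0, 0.001, 0.001], [-0.0, 0.001, 0.001], [-0.0, 0.001, 0.001], [-0.0, 0.001, 0.001], [-0.0, 0.001, 0.001], [-0.0, 0.001, 0.001]]
```

View pics/sc13z.png

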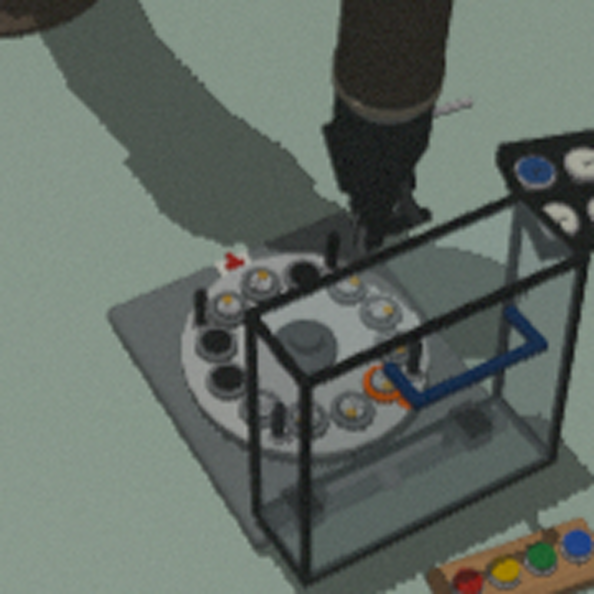

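The fingers stand just left of the post at (332,248), at the right height. Starting the push.

{"op": "move_arm", "data": {"delta_pos": [[-0.024, 0.007, 0], [-0.048, 0.004, 0], [-0.06, 0, 0], [-0.073, -0.012, 0], [-0.087, -0.024, 0], [-0.101, -0.035, 0], [-0.116, -0.045, 0], [-0.131, -0.055, 0], [-0.147, -0.063, 0], [-0.164, -0.071, 0], [-0.18, -0.078, 0], [-0.197, -0.084, 0]], "delta_rot": [[0, 0, 0], [0, 0, 0], [0, 0, 0], [0, 0, 0], [0, 0, 0], [0, 0, 0], [0, 0, 0], [0, 0, 0], [0, 0, 0], [0, 0, 0], [0, 0, 0], [0, 0, 0]], "jaw": [0, 0, 0, 0, 0, 0, 0, 0, 0, 0, 0, 0]}}

```text
time_s: 13.65
eef_pos: [0.4947, 0.0938, 0.02]
tool_rot: [2.112, 2.325, 0.0]
ft_force: [0.8, -0.1, 0.5]
opening: 0.001
```

```bash
cat >> h.py <<'E'
def car(fn,name='top'):
    t=cam(name);box=dict(top=(130,250,190,320),scene=(130,310,220,400))[name]
    a,b,e,d=box;im=t['img'][a:b,e:d];k=600/im.shape[1]
    cv2.imwrite('pics/'+fn,cv2.resize(im[:,:,::-1],None,fx=k,fy=k,interpolation=cv2.INTER_CUBIC))
    # orange centroid over z=.048
    hsv=cv2.cvtColor(t['img'],cv2.COLOR_RGB2HSV);m=(hsv[...,0]>=5)&(hsv[...,0]<20)&(hsv[...,1]>130)&(hsv[...,2]>80)
    mm=np.zeros_like(m);mm[a:b,e:d]=m[a:b,e:d]
    v,u=np.nonzero(mm)
    if len(u):
        q=ray(t,u.mean(),v.mean(),.05)[:2]-C;print(name,'orange n',len(u),'px',u.mean().round(1),v.mean().round(1),'r',np.hypot(*q).round(4),'ang(st)',(np.degrees(np.arctan2(q[1],q[0]))-5.5).round(1))
E
python3 - <<'E'
from h import *
car('top14.png');car('sc14.png','scene')
plan(push(np.arange(165,199,3)))
E
```

```text
top orange n 59 px 226.3 180.8 r 0.0796 ang(st) 58.6
scene orange n 120 px 354.8 263.1 r 0.1363 ang(st) 20.5
t 13.75 p [0.4947 0.0935 0.02  ] yaw_y 5.47 F [ 0.04  0.54 -0.28] open -0.0012804561777104873
"delta_pos": [[-0.014, -0.006, 0.004], [-0.032, -0.011, 0.004], [-0.049, -0.014, 0.004], [-0.067, -0.016, 0.004], [-0.085, -0.018, 0.004], [-0.103, -0.018, 0.004], [-0.121, -0.017, 0.004], [-0.139, -0.016, 0.004], [-0.157, -0.014, 0.004], [-0.175, -0.01, 0.004], [-0.192, -0.006, 0.004], [-0.209, -0.001, 0.004]]
"delta_rot": [[0.001, 0.001, -0.001], [0.001, 0.001, -0.001], [0.001, 0.001, -0.001], [0.001, 0.001, -0.001], [0.001, 0.001, -0.001], [0.001, 0.001, -0.001], [0.001, 0.001, -0.001], [0.001, 0.001, -0.001], [0.001, 0.001, -0.001], [0.001, 0.001, -0.001], [0.001, 0.001, -0.001], [0.001, 0.001, -0.001]]
```

View pics/sc14.png

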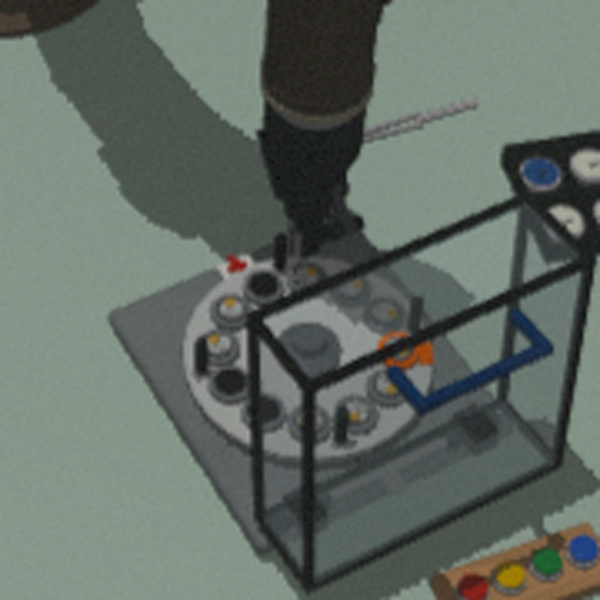

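View pics/top14.png

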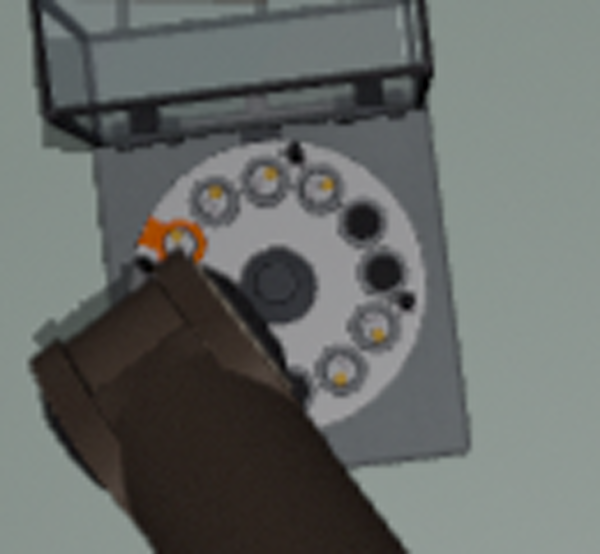

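One click is done, with the orange nest at about 60°. Continuing.

{"op": "move_arm", "data": {"delta_pos": [[-0.014, -0.006, 0.004], [-0.032, -0.011, 0.004], [-0.049, -0.014, 0.004], [-0.067, -0.016, 0.004], [-0.085, -0.018, 0.004], [-0.103, -0.018, 0.004], [-0.121, -0.017, 0.004], [-0.139, -0.016, 0.004], [-0.157, -0.014, 0.004], [-0.175, -0.01, 0.004], [-0.192, -0.006, 0.004], [-0.209, -0.001, 0.004]], "delta_rot": [[0, 0, 0], [0, 0, 0], [0, 0, 0], [0, 0, 0], [0, 0, 0], [0, 0, 0], [0, 0, 0], [0, 0, 0], [0, 0, 0], [0, 0, 0], [0, 0, 0], [0, 0, 0]], "jaw": [0, 0, 0, 0, 0, 0, 0, 0, 0, 0, 0, 0]}}

```text
time_s: 14.95
eef_pos: [0.4992, 0.0417, 0.019]
tool_rot: [2.113, 2.325, 0.0]
ft_force: [-2.7, 3.1, 1.2]
opening: -0.001
```

```bash
python3 - <<'E'
from h import *
car('top15.png')
plan(push([199,202,205,208,211,214,217,220,220]))
E
```

```text
top orange n 63 px 224.1 194.7 r 0.079 ang(st) 89.8
t 15.0 p [0.4995 0.041  0.019 ] yaw_y 5.45 F [-1.65  2.08  1.08] open -0.0020337280506022475
"delta_pos": [[-0.005, 0.002, 0.0], [-0.021, 0.008, 0.0], [-0.038, 0.015, 0.0], [-0.054, 0.023, 0.0], [-0.07, 0.032, 0.0], [-0.085, 0.042, 0.0], [-0.099, 0.052, 0.0], [-0.114, 0.064, 0.0], [-0.114, 0.064, 0.0]]
"delta_rot": [[0.0, 0.001, -0.002], [0.0, 0.001, -0.002], [0.0, 0.001, -0.002], [0.0, 0.001, -0.002], [0.0, 0.001, -0.002], [0.0, 0.001, -0.002], [0.0, 0.001, -0.002], [0.0, 0.001, -0.002], [0.0, 0.001, -0.002]]
```

View pics/top15.png

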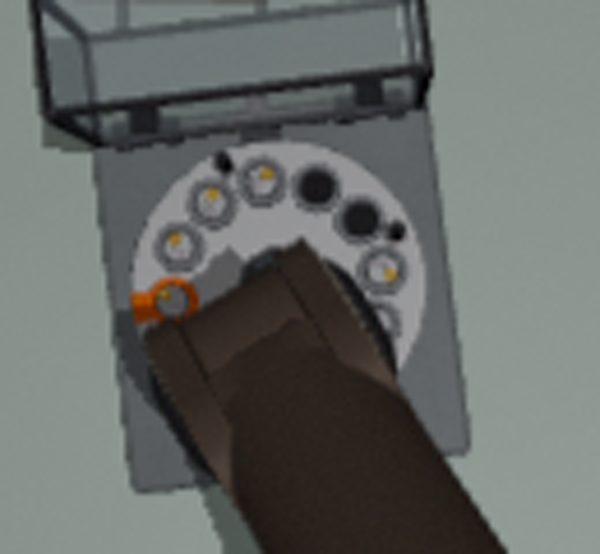

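{"op": "move_arm", "data": {"delta_pos": [[-0.005, 0.002, 0], [-0.021, 0.008, 0], [-0.038, 0.015, 0], [-0.054, 0.023, 0], [-0.07, 0.032, 0], [-0.085, 0.042, 0], [-0.099, 0.052, 0], [-0.11, 0.06, 0], [-0.11, 0.06, 0]], "delta_rot": [[0, 0, 0], [0, 0, 0], [0, 0, 0], [0, 0, 0], [0, 0, 0], [0, 0, 0], [0, 0, 0], [0, 0, 0], [0, 0, 0]], "jaw": [0, 0, 0, 0, 0, 0, 0, 0, 0]}}

```text
time_s: 15.9
eef_pos: [0.5175, 0.0145, 0.019]
tool_rot: [2.114, 2.323, -0.0]
ft_force: [0.1, 0.5, -0.1]
opening: 0.001
```

```bash
python3 - <<'E'
from h import *
car('top16.png')
p=get_obs()['eef_pos']
plan([(p+[0,0,.03],down(5.5)),(p+[0,0,.07],down(5.5))]+[(st(-.061,y,.09),down(5.5)) for y in (-.03,.01,.05,.092,.092)]+[(st(-.061,.092,z),down(5.5)) for z in (.06,.03,.019,.019)])
E
```

```text
top orange n 65 px 228.8 207.0 r 0.0793 ang(st) 119.3
t 15.95 p [0.5172 0.0148 0.019 ] yaw_y 5.42 F [0.37 0.32 0.54] open 0.0009926185381485201
"delta_pos": [[-0.0, 0.0, -0.12], [-0.0, 0.0, -0.28], [0.035, 0.023, -0.284], [0.195, 0.022, -0.284], [0.355, 0.022, -0.284], [0.523, 0.022, -0.284], [0.523, 0.022, -0.284], [0.523, 0.022, -0.164], [0.523, 0.022, -0.044], [0.523, 0.022, -0.0], [0.523, 0.022, -0.0]]
"delta_rot": [[0.0, 0.001, -0.003], [0.0, 0.001, -0.003], [0.0, 0.001, -0.003], [0.0, 0.001, -0.003], [0.0, 0.001, -0.003], [0.0, 0.001, -0.003], [0.0, 0.001, -0.003], [0.0, 0.001, -0.003], [0.0, 0.001, -0.003], [0.0, 0.001, -0.003], [0.0, 0.001, -0.003]]
```

View pics/top16.png

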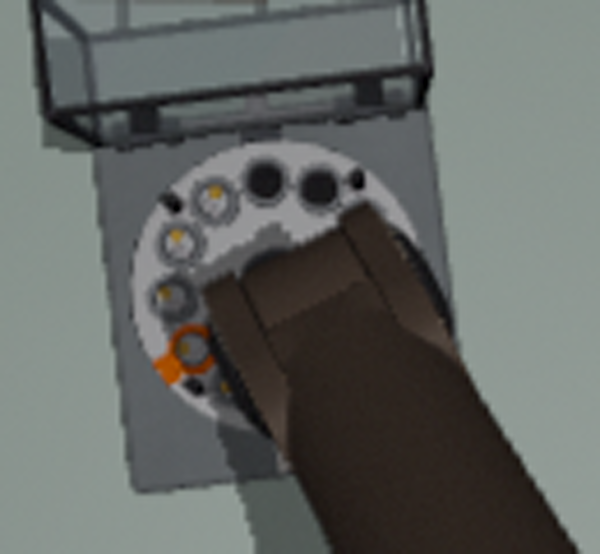

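Three clicks are done, with orange at 120° and the next post at 135°. I'll lift over and drop in behind that post.

{"op": "move_arm", "data": {"delta_pos": [[0.01, 0, -0.12], [0.01, 0, -0.28], [0.035, 0.022, -0.3], [0.195, 0.022, -0.3], [0.355, 0.022, -0.3], [0.523, 0.022, -0.3], [0.523, 0.022, -0.3], [0.523, 0.022, -0.164], [0.523, 0.022, -0.044], [0.523, 0.022, -0.001], [0.523, 0.022, -0.001]], "delta_rot": [[0, 0, 0], [0, 0, 0], [0, 0, 0], [0, 0, 0], [0, 0, 0], [0, 0, 0], [0, 0, 0], [0, 0, 0], [0, 0, 0], [0, 0, 0], [0, 0, 0]], "jaw": [0, 0, 0, 0, 0, 0, 0, 0, 0, 0, 0]}}

```text
time_s: 17.05
eef_pos: [0.5089, 0.1452, 0.0177]
tool_rot: [-2.112, -2.323, 0.005]
ft_force: [0.3, 1.1, 0.4]
opening: 0.003
```

```bash
python3 - <<'E'
from h import *
car('sc17.png','scene')
plan(push(np.arange(132,166,3)))
E
```

```text
scene orange n 84 px 348.0 259.4 r 0.117 ang(st) 19.4
t 17.1 p [0.51   0.1456 0.019 ] yaw_y 5.44 F [ 1.29 -0.21  0.91] open -0.004060492557132742
"delta_pos": [[-0.049, 0.015, 0.0], [-0.062, 0.002, 0.0], [-0.075, -0.01, 0.0], [-0.088, -0.022, 0.0], [-0.103, -0.033, 0.0], [-0.117, -0.043, 0.0], [-0.133, -0.053, 0.0], [-0.149, -0.061, 0.0], [-0.165, -0.069, 0.0], [-0.182, -0.076, 0.0], [-0.199, -0.082, 0.0], [-0.216, -0.087, 0.0]]
"delta_rot": [[-0.002, 0.001, -0.002], [-0.002, 0.001, -0.002], [-0.002, 0.001, -0.002], [-0.002, 0.001, -0.002], [-0.002, 0.001, -0.002], [-0.002, 0.001, -0.002], [-0.002, 0.001, -0.002], [-0.002, 0.001, -0.002], [-0.002, 0.001, -0.002], [-0.002, 0.001, -0.002], [-0.002, 0.001, -0.002], [-0.002, 0.001, -0.002]]
```

View pics/sc17.png

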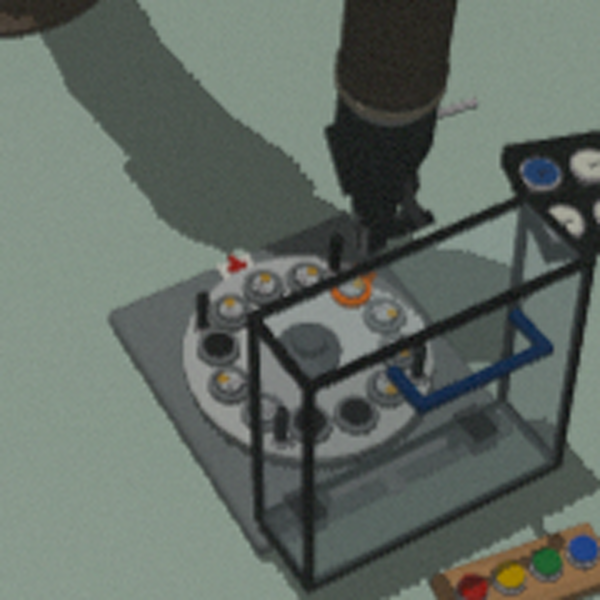

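The orange nest is at (352,290), just behind the post at (335,248), and the finger is on the correct side. Pushing for click 4.

{"op": "move_arm", "data": {"delta_pos": [[-0.024, 0.007, 0], [-0.048, 0.006, 0], [-0.062, 0.002, 0], [-0.075, -0.01, 0], [-0.088, -0.022, 0], [-0.103, -0.033, 0], [-0.117, -0.043, 0], [-0.133, -0.053, 0], [-0.149, -0.061, 0], [-0.165, -0.069, 0], [-0.182, -0.076, 0], [-0.199, -0.082, 0]], "delta_rot": [[0, 0, 0], [0, 0, 0], [0, 0, 0], [0, 0, 0], [0, 0, 0], [0, 0, 0], [0, 0, 0], [0, 0, 0], [0, 0, 0], [0, 0, 0], [0, 0, 0], [0, 0, 0]], "jaw": [0, 0, 0, 0, 0, 0, 0, 0, 0, 0, 0, 0]}}

```text
time_s: 18.3
eef_pos: [0.4941, 0.0934, 0.0189]
tool_rot: [-2.114, -2.324, 0.002]
ft_force: [-0.2, 0.2, -0.5]
opening: -0.001
```

```bash
python3 - <<'E'
from h import *
car('sc18.png','scene')
plan(push([164,167,170,173,176,179,182,185,188,190,190]))
E
```

```text
scene orange n 83 px 336.6 250.0 r 0.0784 ang(st) 21.8
t 18.35 p [0.494  0.0926 0.0189] yaw_y 5.38 F [ 0.42 -0.77  0.01] open 0.0004990220970327174
"delta_pos": [[-0.005, -0.002, -0.0], [-0.022, -0.006, -0.0], [-0.04, -0.01, -0.0], [-0.058, -0.012, -0.0], [-0.076, -0.014, -0.0], [-0.094, -0.015, -0.0], [-0.112, -0.014, -0.0], [-0.13, -0.013, -0.0], [-0.148, -0.011, -0.0], [-0.16, -0.009, -0.0], [-0.16, -0.009, -0.0]]
"delta_rot": [[-0.003, 0.002, -0.004], [-0.003, 0.002, -0.004], [-0.003, 0.002, -0.004], [-0.003, 0.002, -0.004], [-0.003, 0.002, -0.004], [-0.003, 0.002, -0.004], [-0.003, 0.002, -0.004], [-0.003, 0.002, -0.004], [-0.003, 0.002, -0.004], [-0.003, 0.002, -0.004], [-0.003, 0.002, -0.004]]
```

View pics/sc18.png

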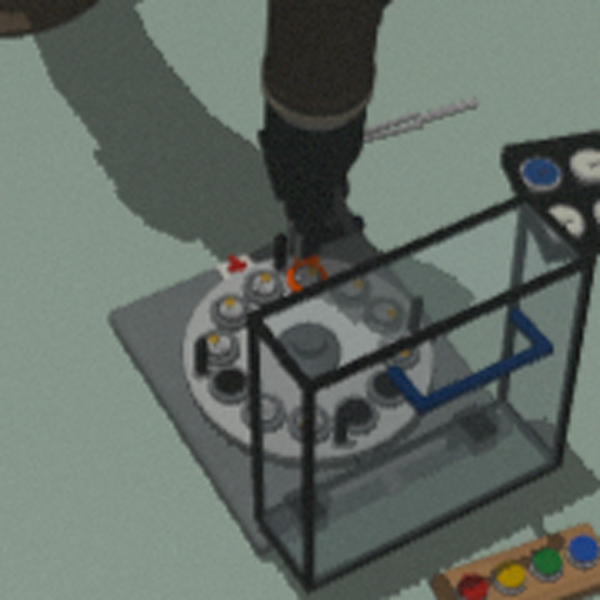

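Orange is one nest short of the mark, so this is the last click. I'll stop the push a few degrees early so that the roller pulls it in.

{"op": "move_arm", "data": {"delta_pos": [[-0.005, -0.002, 0], [-0.022, -0.006, 0], [-0.04, -0.01, 0], [-0.058, -0.012, 0], [-0.076, -0.014, 0], [-0.094, -0.015, 0], [-0.112, -0.014, 0], [-0.13, -0.013, 0], [-0.148, -0.011, 0], [-0.158, -0.009, 0], [-0.158, -0.009, 0]], "delta_rot": [[0, 0, 0], [0, 0, 0], [0, 0, 0], [0, 0, 0], [0, 0, 0], [0, 0, 0], [0, 0, 0], [0, 0, 0], [0, 0, 0], [0, 0, 0], [0, 0, 0]], "jaw": [0, 0, 0, 0, 0, 0, 0, 0, 0, 0, 0]}}

```text
time_s: 19.45
eef_pos: [0.4957, 0.0524, 0.0189]
tool_rot: [2.116, 2.322, -0.003]
ft_force: [-0.1, -0.4, 0.2]
opening: -0.0
```

```bash
python3 - <<'E'
from h import *
car('sc19.png','scene');plan([])
E
```

```text
scene orange n 93 px 328.0 252.9 r 0.0704 ang(st) 4.2
t 19.5 p [0.4955 0.0528 0.0189] yaw_y 5.36 F [-0.57  1.38 -0.25] open -0.00037128547883739243
"delta_pos": []
"delta_rot": []
```

View pics/sc19.png

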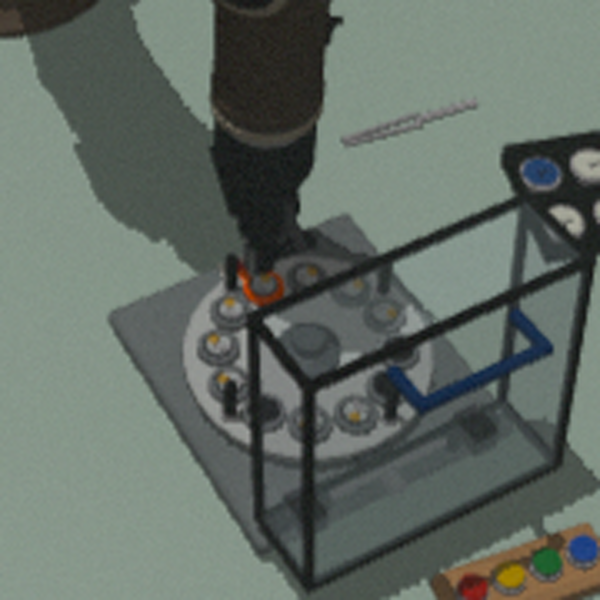

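Orange is now at the mark. I'll back off a little to +y, lift, and withdraw toward the robot's left.

{"op": "move_arm", "data": {"delta_pos": [[0.02, 0, 0], [0.03, 0, -0.06], [0.03, 0, -0.2], [0.03, 0, -0.4], [0.03, 0, -0.6], [0.15, 0, -0.8], [0.3, 0, -0.9], [0.5, 0, -0.9], [0.7, 0, -0.9], [0.85, 0, -0.9], [0.85, 0, -0.9]], "delta_rot": [[0, 0, 0], [0, 0, 0], [0, 0, 0], [0, 0, 0], [0, 0, 0], [0, 0, 0], [0, 0, 0], [0, 0, 0], [0, 0, 0], [0, 0, 0], [0, 0, 0]], "jaw": [0, 0, 0, 0, 0, 0, 0, 0, 0, 0, 0]}}

```text
time_s: 20.6
eef_pos: [0.4731, 0.272, 0.2441]
tool_rot: [-2.102, -2.33, -0.001]
ft_force: [-0.1, 0.6, -0.4]
opening: -0.003
```

```bash
python3 - <<'E'
from h import *
car('top20.png');plan([]);save(cam('top'),'top20f.png')
E
```

```text
top orange n 69 px 252.9 217.0 r 0.0772 ang(st) -180.2
t 20.65 p [0.4742 0.2685 0.2437] yaw_y 5.74 F [-0.2  -0.75 -0.3 ] open 0.002165093461594938
"delta_pos": []
"delta_rot": []
```

View pics/top20.png

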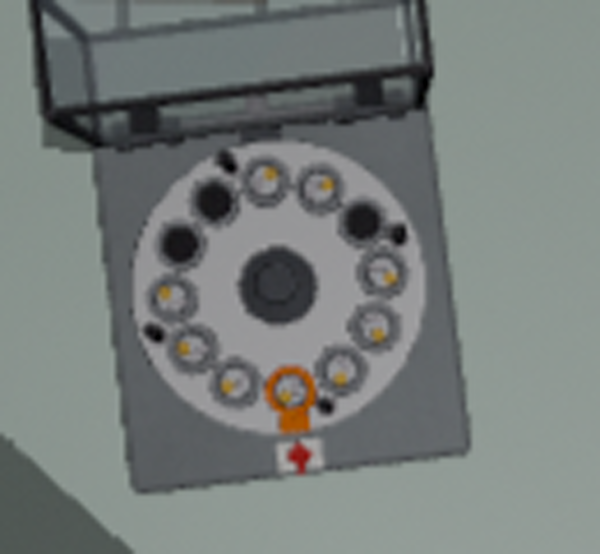

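View pics/top20f.png

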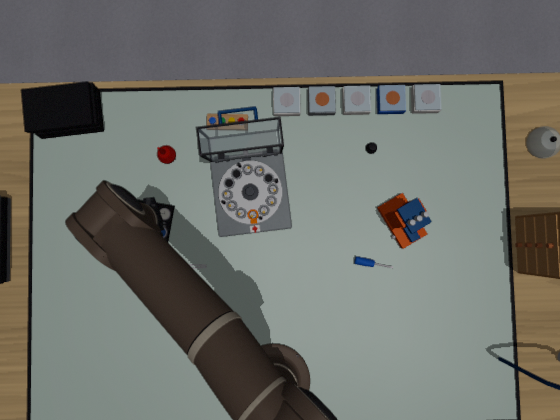

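Orange sits at the mark, at −180.2° against ±180°. The hood is up and the arm is clear. One settling move, then I'll hand in.

{"op": "move_arm", "data": {"delta_pos": [[0, 0, 0], [0, 0, 0], [0, 0, 0], [0, 0, 0], [0, 0, 0]], "delta_rot": [[0, 0, 0], [0, 0, 0], [0, 0, 0], [0, 0, 0], [0, 0, 0]], "jaw": [0, 0, 0, 0, 0]}}

```text
time_s: 21.2
eef_pos: [0.4753, 0.2655, 0.2435]
tool_rot: [-2.112, -2.325, 0.004]
ft_force: [0.2, 1.0, 0.4]
opening: 0.001
```

```bash
python3 - <<'E'
from h import *
car('top21.png');car('sc21.png','scene')
print(sign_off())
E
```

```text
top orange n 69 px 252.9 217.0 r 0.0772 ang(st) -180.2
scene orange n 133 px 327.5 249.1 r 0.0604 ang(st) 9.6
the job is handed in; nothing more can be done
None
```

View pics/sc21.png

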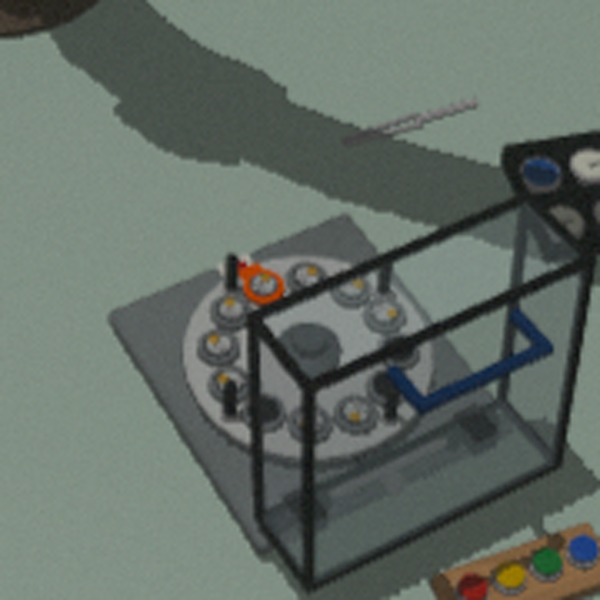

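I gripped the handle, swung the hood to about 84° and let go; it stayed up by itself. Then I pushed the carousel five clicks anticlockwise by two of its posts, and the orange nest clicked in at the red mark. I handed the job in at about 21 s.

**Last checks:**
- **Orange nest:** the top view puts it at −180.2°, against 180° for the mark, and unchanged over the last half second.
- **Hood and arm:** the hood was still standing open and the arm was clear of everything.
- **Bench:** the press, driver, loupe, blower and tweezers looked unmoved. The watch tray was partly hidden by the arm, and I took no displacement measurements.
- **Forces:** wrist readings stayed at a few newtons, and the closed fingertips passed about 8 mm above the movements.

**What disagreed:**
- **Fingertip offset:** the wrist camera shows the fingertips about 40 mm behind the reported TCP. My first grip closed above the handle without moving anything. I corrected for the offset on the second try.
- **Scene-camera angle:** the scene camera's colour-based angle for the orange nest was unusable because other orange items were in view, so I relied on the top view.

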